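Shut the air valve with its ratchet lever

TASK

Shut the airbrush air off at the valve on the sloping stand: turn it clockwise with its black lever until the valve comes hard home against its own quarter-turn stop and the dark flat bar under the lever lies square across the pipe. A steel post stops the lever before the valve gets there, so lift the lever off its serrations, swing it back, let it drop into the teeth again and carry on; leave it let go and seated in the teeth, and do not knock over or shove the things standing about.

Things in the scene. Friction and masses are not known exactly. Their poses are not given: they have to be found in the camera images.
- panel: Fixed valve stand at a varying place and heading: grey foot 165 x 360 mm and an aluminium plate 150 x 200 mm that slopes 35 degrees, its normal leaning from vertical towards the stand's -x (the robot's side). Origin at table height; the valve axis meets the plate 115 mm above it. Stand x is uphill; y is along the steel pipe that crosses the plate.
- lamp (a point): Middle of the underside of the lamp bar over the stand (24 x 24 mm, 350 mm long along the stand's y), 230 mm above the table and 50 mm to -x of the stand's origin, on uprights at y = +-165 mm. A hand held vertical over the lever meets it: come in along the valve axis, from the robot's side. Axes as the stand's.
- post (a point): Top of the steel post (10 mm thick, up to 62 mm above the plate) that stops the lever in the shutting direction; 52 mm from the valve axis, 49 degrees from straight downhill, on the stand's +y side. Its twin stands 49 degrees to the -y side. They stop the lever, seated or lifted, about 37 degrees either side of downhill. Axes as the stand's.
- valve (a joint): Stem angle, rad: 0 = open: the dark flat bar (14 mm wide, from under the lever's hub to 81 mm from the axis) along the pipe to the stand's +y; 1.571 = shut: bar straight uphill, on its own hard stop. Grows clockwise looking down on the plate: a lever on the robot's side moves to the stand's +y. Takes 0.35 N m, stays where left. Starts at 0 to 0.45; at 0 the seated lever then points 34 degrees to -y of downhill.
- lever (a joint): Lift of the lever along the valve axis, m: 0 = seated, 0.014 = top. A spring presses it down (5 N seated, 8.5 N at the top). Below about 4 mm its teeth engage the stem's 16 (one per 22.5 degrees, about 1 degree play): lever and valve turn together both ways. Above, it swings freely and the valve stays. Set down on tooth tips it may stay up until swung a few degrees.
- grip (a point): Middle of the lever's grip: black plastic bar 14 mm wide, 22 mm tall (along the valve axis), 44 mm long, centred 90 mm from the valve axis and 43 mm above the sloping plate when seated; over 20 mm free below it. Site x points along the lever from grip to valve axis, z along the valve axis away from the plate, y across the grip. Moves with the lever.
- axle (a point): Point on the valve axis 43 mm above the plate, at the height of the seated grip, inside the lever's round hub (54 mm across, top 51 mm above the plate, with an 8 mm stud above). Its z axis is the valve axis, away from the plate, 35 degrees from vertical; it turns with the valve.
- spool_a: Loose thread spool, 42 mm across, 58 mm tall, origin under its middle; leave it.
- spool_b: Another such spool; leave it.
- spool_c: Another such spool; leave it.
- tape: Loose roll of tape lying flat, 84 mm across, 24 mm tall, origin under its middle; leave it.
- pens: Loose square pen cup, 70 mm wide, with pens to 150 mm height, origin under its middle; leave it.
- spray: Loose white plastic bottle, 54 mm across, 150 mm tall, origin under its middle; leave it.
- shoe: Loose sports shoe, about 260 x 80 x 96 mm, origin under its middle; leave it.

How it is judged:
On the way:
1. the lever is lifted clear of its serrations (value of joint lever above 0.005 m), for 0.1 s.
At the end, for the whole second after the job is handed in: The valve is turned to within 2.6 degrees of its hard stop (joint over 1.525 rad) and at rest, and the lever is down in its serrations (lift under 2 mm). Wherever the lever points is fine (value of joint valve above 1.525 rad and value of joint lever below 0.002 m and velocity of joint valve below 0.05 rad/s); the robot touches nothing.
It fails at once if a loose bystander is moved by more than 40 mm or tipped over (distance of any of spool_a, spool_b, spool_c, tape, pens, spray, shoe from where it was at the start of the episode above 0.04 m or angle between any of spool_a, spool_b, spool_c, tape, pens, spray, shoe's own z axis and vertical above 0.5 rad).
It also fails if it takes over 45 s, if anything falls off the work surface, if the arm or the gripper's body presses on something with over 40 N, if the wrist force passes 120 N, or if a joint passes its speed limit or range.

ROBOT

A 7-joint arm with a two-finger parallel gripper is mounted at the origin on the work surface. World frame = base frame: x ahead of the robot, y to its left, z up, the work surface at z = 0. Lengths are in m, angles in rad, forces in N, time in s.
With the tool pointing down it reaches from about 0.4 to 0.875 m from the base axis. Payload 4.4 kg.
Tool frame: the origin (TCP) lies on the front face of the gripper's body, between the roots of the fingers; the fingertips stand ctrl.tip_extent ahead of it and the grasp point (between the pads) lies 54 mm ahead of it (ctrl.tip_extent is the distance from the TCP to the fingertips, in m); z points along the fingers, y is the direction in which the jaws open and shut (so a half turn about z gives the same grasp; the last joint's range is limited). The gripper opens to 85 mm and grips with 20 to 120 N. Pads are 22 mm wide; open, the fingers measure 114 mm over their backs; the gripper's body (76 mm by 85 mm) begins 54 mm behind the grasp point. The pads swing forward as they close: fully open they stand 13 mm farther back than shut.
Start: joints at [-1.357, 0.628, 0.038, 1.517, -0.027, 0.996, -0.02], TCP at [0.179, 0.625, 0.304] pointing down, gripper open.
Joint ranges: [-3.06, 3.06], [-0.37, 2.12], [-1.25, 1.32], [0.18, 2.47], [-1.1, 4.24], [0.23, 1.98], [-2.94, 2.94]. Speed limits (rad/s): [2.57, 2.57, 3.14, 3.14, 3.14, 3.14, 3.14].

INTERFACE

Orientations are given as a rotation vector (axis times angle).
In Python, from plant import state, snapshot, camera_params, ctrl gives the robot as it stands.
- The arm moves only by the tool arm_command, never from a script. Its argument "increments" is a list of rows, each a list of 3 entries, a list of its own where there are three numbers: the turn, a rotation vector about the tool's x, y, z each as a share of pi rad, from -1 to 1, then the shift along the tool's x, y, z each as a share of 0.1 m, from -1 to 1, then the closure, from -1 (fully open) to 1 (shut). A call has 1 to 8 rows; each row is the pose to reach, as a shift and turn from the pose measured when the call began, along the tool's axes at that moment, turning the shorter way round; what a row does not reach only later rows make up. A row lasts 1/10 s, in which the tool goes at most 50 mm and 8.59 degrees, less where a joint would pass 70% of its speed; a pose out of reach is approached as far as the arm can. A call with a number of a shift or a turn outside -1 to 1 is refused whole. A call with a gripper value outside its range is refused whole. The fingers move at their own pace and stop on an object; the grip force is fixed at half the most. Time passes only in rows, so rows that repeat a pose let the fingers close. It gives the time, the measured TCP pose, the force and the opening at its end, in the units of the state.
- state(): the state, without advancing time (a new reading comes with each control period).
- snapshot(name): name is "scene" or "top"; returns the picture (400x640x3 uint8, red, green, blue); there is no depth.
- camera_params(name): a dict with "fx", "fy", "cx", "cy" (pixels), "camera_from_world" (4x4, takes a point from world to camera coordinates). Camera axes: x right, y up, looking along -z (the intrinsics and any distortion apply to the point x, -y, -z); pixel columns grow to the right and rows downward; lengths in m; the calibration is good to about 2 mm. A picture is of the moment at which its call begins. camera_params takes no time and is no camera call.
- ctrl.finish_job(): hands the job in, once; it reports no verdict.
The state is a dict: "t": time; "joint_pos": joint angles; "dq": joint speeds; "tau": joint torques, N m; "tool_pos": TCP position; "orientation": TCP orientation; "force": force on the tool from outside, world axes, zero at the start; "wrist_torque": the same for the moment, N m; "grip_width": finger opening in m.
Only numpy, scipy, OpenCV 4.12 (cv2) and the standard library are available. Lean on these libraries where they do the work, as an engineer would, in place of code of your own. Each camera call takes 0.05 s, during which the arm holds its last target.

## Working session

There is one attempt and no reset: what is moved stays moved. The work goes in short steps, Python scripts to look and compute and a tool call to move; the robot and the scene stay as the last step left them, time stands still between calls to the robot, and variables do not carry over. Pictures are saved under pics/ and viewed, and the job is handed in when it is done.

Besides the shell and the picture viewer there is one more tool, called after "Call:" in YAML: its name, and indented under it one key for each argument. arm_command: Moves the arm, as the interface text tells. Shift numbers are shares of 0.1 m and turn numbers shares of pi rad, none past 1 either way. Its arguments: {"type":"object","properties":{"increments":{"type":"array","items":{"type":"array"}}},"required":["increments"]}

```bash
ls; mkdir -p pics; python3 - <<'E'
from plant import state, snapshot, camera_params, ctrl
import cv2,numpy as np
np.set_printoptions(precision=4,suppress=True)
print(state(), ctrl.tip_extent)
for n in("scene","top"):
    im=snapshot(n); cv2.imwrite(f"pics/{n}0.png",im[:,:,::-1]); print(n,camera_params(n))
E
```

```text
pics
{'t': 0.0, 'joint_pos': array([-1.3568,  0.6293,  0.0385,  1.5183, -0.027 ,  0.9963, -0.02  ]), 'dq': array([ 0.0005, -0.0026, -0.0005,  0.0017, -0.0003, -0.001 , -0.    ]), 'tau': array([  0.0008, -56.3413,   1.2263, -19.3444,   0.011 ,   0.0103,
         0.    ]), 'tool_pos': array([0.1794, 0.6243, 0.303 ]), 'orientation': array([-0.4381, -3.1107,  0.003 ]), 'force': array([0.0986, 0.0239, 0.3823]), 'wrist_torque': array([-0.0123, -0.0056, -0.0068]), 'grip_width': 0.08548833917014896} 0.0726
scene {'fx': 464.32187746438314, 'fy': 464.32187746438314, 'cx': 321.40196377841283, 'cy': 205.28663338749024, 'camera_from_world': array([[ 0.6415,  0.767 , -0.0141, -0.4045],
       [-0.4562,  0.3963,  0.7968,  0.0784],
       [ 0.6167, -0.5047,  0.6041, -1.5152],
       [ 0.    ,  0.    ,  0.    ,  1.    ]])}
top {'fx': 387.11633001767615, 'fy': 387.11633001767615, 'cx': 319.89288414846555, 'cy': 199.99696671547318, 'camera_from_world': array([[-0.0225, -0.9993, -0.0294,  0.1066],
       [ 0.9849, -0.0272,  0.1708, -0.5674],
       [-0.1715, -0.0251,  0.9849, -0.9727],
       [ 0.    ,  0.    ,  0.    ,  1.    ]])}
```

View pics/scene0.png

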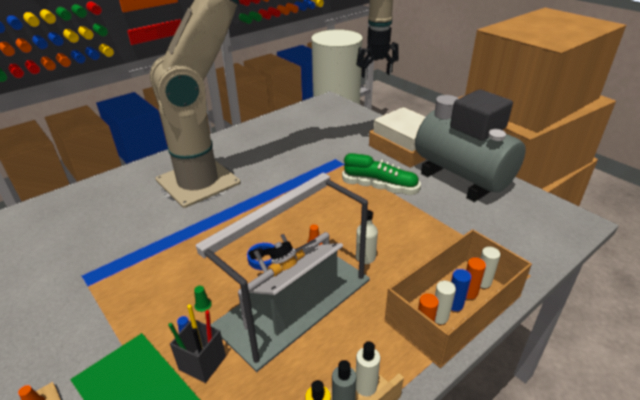

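View pics/top0.png

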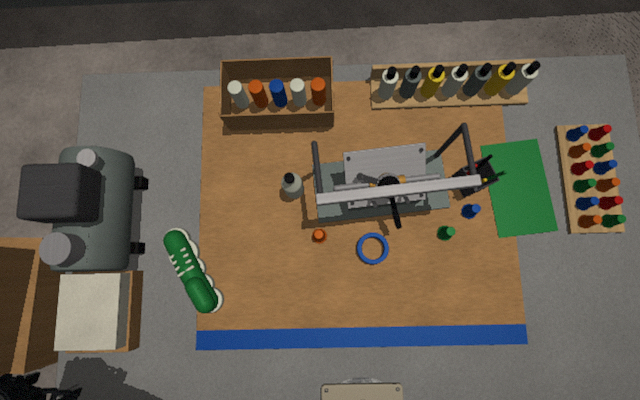

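The top view shows the stand near (390,185) with the lever pointing toward the robot at about (395,210). Tape is at (372,248), spools at (319,235), (446,232) and (471,210), and pens at (475,178). I'll enlarge.

```bash
python3 - <<'E'
import cv2
a=cv2.imread("pics/top0.png")[110:270,270:510]; cv2.imwrite("pics/topz.png",cv2.resize(a,None,fx=3.3,fy=3.3,interpolation=cv2.INTER_CUBIC))
a=cv2.imread("pics/scene0.png")[160:370,180:400]; cv2.imwrite("pics/scz.png",cv2.resize(a,None,fx=2.8,fy=2.8,interpolation=cv2.INTER_CUBIC))
E
```

```text
(no output)
```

View pics/topz.png

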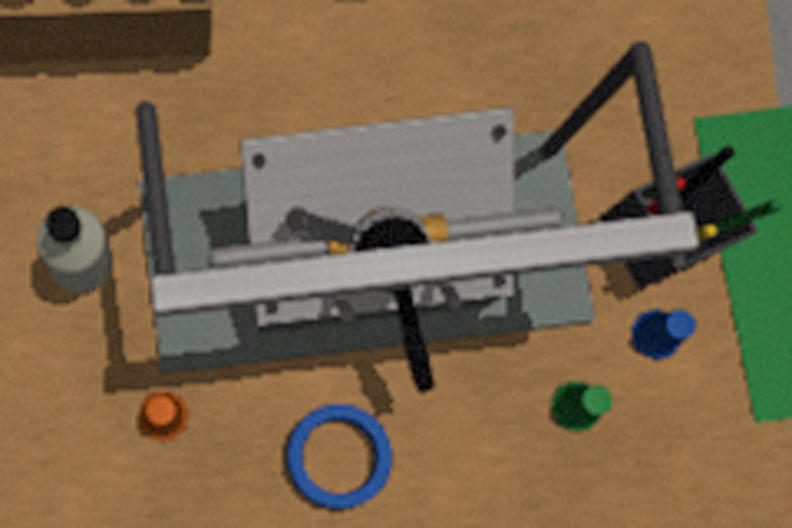

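View pics/scz.png

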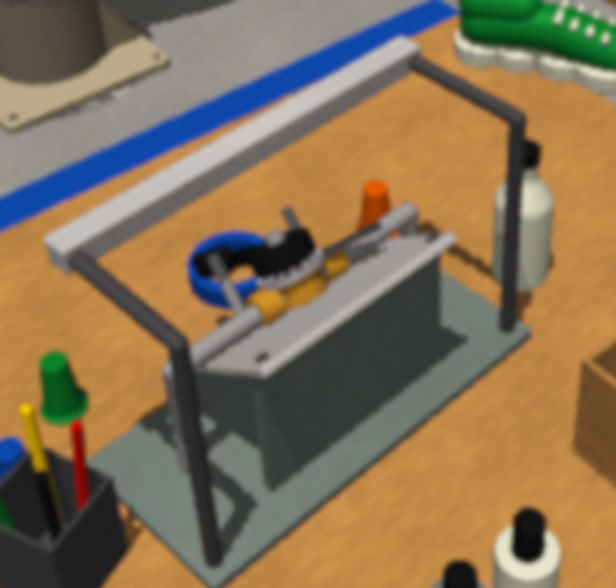

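```bash
cat > h.py <<'E'
import numpy as np, cv2
from plant import camera_params, state, snapshot, ctrl
from scipy.optimize import least_squares
from scipy.spatial.transform import Rotation as R
np.set_printoptions(precision=4,suppress=True)
P={n:camera_params(n) for n in("scene","top")}
def proj(n,p):
    c=P[n]; q=c["camera_from_world"]@np.append(p,1); 
    return np.array([c["cx"]+c["fx"]*q[0]/-q[2], c["cy"]-c["fy"]*q[1]/-q[2]])
def ray(n,u,v):
    c=P[n]; M=c["camera_from_world"]; d=np.array([(u-c["cx"])/c["fx"],-(v-c["cy"])/c["fy"],-1])
    Rm=M[:3,:3]; return -Rm.T@M[:3,3], Rm.T@d
def onz(n,u,v,z):
    o,d=ray(n,u,v); return o+d*(z-o[2])/d[2]
def T(u,v): return 270+u/3.3,110+v/3.3   # enlarged crop -> px
def S(u,v): return 180+u/2.8,160+v/2.8
E
python3 - <<'E'
from h import *
for q in [(153,278),(693,215),(155,310),(697,245)]: print("lamp top",onz("top",*T(*q),.254))
for q in [(48,240),(400,38),(418,48)]: print("lamp sc",onz("scene",*S(*q),.254))
for q in [(241,141),(513,110)]: print("plate top",onz("top",*T(*q),.158))
# spools etc on table
for nm,q,z in[("tape",(339,457),.024),("orange",(162,410),.058),("green",(597,400),.058),("blue",(681,325),.058)]: print(nm,onz("top",*T(*q),z))
print("foot",[onz("top",*T(*q),.012) for q in[(160,370),(594,322)]])
obs=[("top",T(153,278),(-.038,.175,.254)),("top",T(693,215),(-.038,-.175,.254)),("top",T(155,310),(-.062,.175,.254)),("top",T(697,245),(-.062,-.175,.254)),
("scene",S(48,240),(-.062,-.175,.254)),("scene",S(72,246),(-.038,-.175,.254)),("scene",S(418,48),(-.038,.175,.254)),("scene",S(400,38),(-.062,.175,.254))]
def W(s,p):
    c,si=np.cos(s[2]),np.sin(s[2]); return np.array([s[0]+c*p[0]-si*p[1],s[1]+si*p[0]+c*p[1],p[2]])
f=lambda s:np.concatenate([proj(n,W(s,p))-px for n,px,p in obs])
r=least_squares(f,[.65,0,0]); s=r.x; print(s,r.fun.reshape(-1,2))
for nm,p in[("plate UL",(.0614,.1,.158)),("plate UR",(.0614,-.1,.158))]: print(nm,W(s,p),(np.array(proj("top",W(s,p)))-[270,110])*3.3)
E
```

```text
lamp top [0.547  0.0943 0.254 ]
lamp top [ 0.5782 -0.2513  0.254 ]
lamp top [0.5262 0.0935 0.254 ]
lamp top [ 0.5586 -0.252   0.254 ]
lamp sc [ 0.5666 -0.2509  0.254 ]
lamp sc [0.5328 0.0908 0.254 ]
lamp sc [0.5539 0.0923 0.254 ]
plate top [0.6651 0.0313 0.158 ]
plate top [ 0.6822 -0.1671  0.158 ]
tape [ 0.4405 -0.0438  0.024 ]
orange [0.4788 0.0962 0.058 ]
green [ 0.4781 -0.2416  0.058 ]
blue [ 0.5351 -0.3114  0.058 ]
foot [array([0.5157, 0.0985, 0.012 ]), array([ 0.546 , -0.2585,  0.012 ])]
[ 0.6043 -0.0717  0.0989] [[-2.0812 -0.9976]
 [-1.0721 -2.5649]
 [-1.3357  0.4125]
 [-0.0858 -0.6159]
 [-2.1691 -1.5199]
 [-3.6075  2.2179]
 [ 0.7617 -1.8555]
 [-0.2426 -2.1662]]
plate UL [0.6556 0.0339 0.158 ] [237.8692 153.6712]
plate UR [ 0.6753 -0.1652  0.158 ] [510.9435 119.2187]
```

```bash
python3 - <<'E'
import cv2,numpy as np
from h import *
print("cams",ray("top",0,0)[0],ray("scene",0,0)[0])
ims={n:np.mean([snapshot(n).astype(float) for _ in range(3)],0).astype(np.uint8)[:,:,::-1] for n in("top","scene")}
for n in ims: cv2.imwrite(f"pics/{n}_avg.png",ims[n])
a=ims["top"][140:240,310:470]; cv2.imwrite("pics/tz2.png",cv2.resize(a,None,fx=5,fy=5,interpolation=cv2.INTER_CUBIC))
a=ims["scene"][170:310,195:375]; cv2.imwrite("pics/sz2.png",cv2.resize(a,None,fx=4.2,fy=4.2,interpolation=cv2.INTER_CUBIC))
E
```

```text
cams [0.3945 0.0667 1.058 ] [ 1.2297 -0.4855  0.8472]
```

View pics/tz2.png

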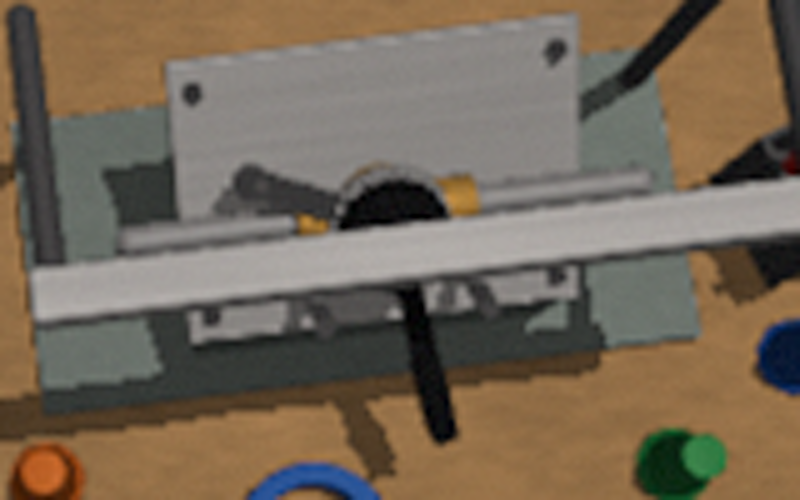

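View pics/sz2.png

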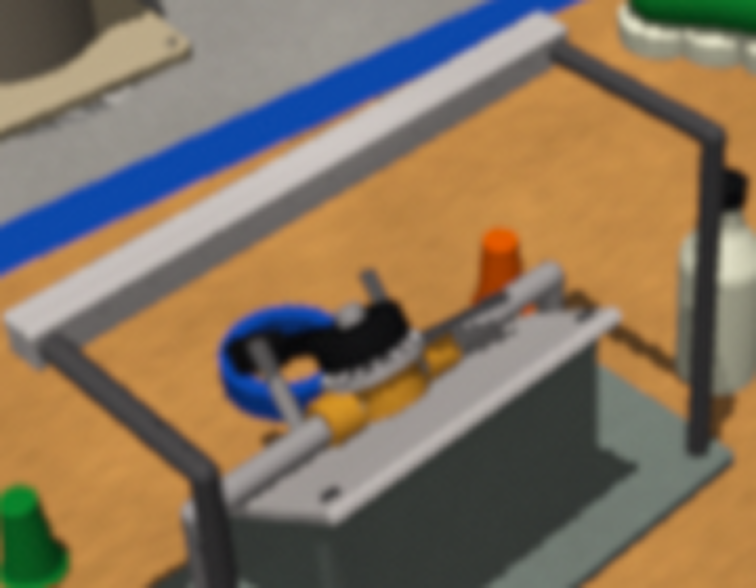

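```bash
cat >> h.py <<'E'
def T2(u,v): return 310+(u+.5)/5-.5,140+(v+.5)/5-.5
def S2(u,v): return 195+(u+.5)/4.2-.5,170+(v+.5)/4.2-.5
E
python3 - <<'E'
from h import *
c,s=np.cos(np.radians(35)),np.sin(np.radians(35))
yaw=.092; X=np.array([np.cos(yaw),np.sin(yaw),0]);Y=np.array([-X[1],X[0],0]);Z=np.array([0,0,1.])
def rep(nm,cam,px,p):
    w=onz(cam,*px,p[2]); o=w-p[0]*X-p[1]*Y; print(f"{nm:14s}",cam,w,"origin",o[:2])
pu,pl=(.075*c,.115+.075*s),(-.075*c,.115-.075*s)
rep("plate UL","top",T2(167,63),(pu[0],.1,pu[1]))
rep("plate UR","top",T2(577,14),(pu[0],-.1,pu[1]))
rep("plate LL","top",T2(190,335),(pl[0],.1,pl[1]))
rep("plate UR","scene",S2(332,518),(pu[0],-.1,pu[1]))
rep("plate UL","scene",S2(618,315),(pu[0],.1,pu[1]))
rep("foot FL","top",T2(43,411),(-.0825,.18,.006))
rep("foot FR","top",T2(697,337),(-.0825,-.18,.006))
rep("foot BL","scene",S2(731,460),(.0825,.18,.006))
h=.059; rep("stud","scene",S2(350,314),(-h*s,0,.115+h*c))
rep("lampBL","top",T2(33,271),(-.038,.175,.254))
rep("lampFL","top",T2(38,322),(-.062,.175,.254))
rep("lampFL b","top",T2(38,322),(-.062,.175,.23))
rep("lampFR","scene",S2(5,318),(-.062,-.175,.254))
rep("lampBR","scene",S2(38,338),(-.038,-.175,.254))
rep("lampBL","scene",S2(566,30),(-.038,.175,.254))
rep("lampFL","scene",S2(541,10),(-.062,.175,.254))
E
```

```text
plate UL       top [0.6664 0.0313 0.158 ] origin [ 0.6144 -0.0739]
plate UR       top [ 0.6846 -0.1662  0.158 ] origin [ 0.6142 -0.0723]
plate LL       top [0.5469 0.0209 0.072 ] origin [ 0.6173 -0.0731]
plate UR       scene [ 0.6838 -0.1643  0.158 ] origin [ 0.6134 -0.0704]
plate UL       scene [0.6659 0.0319 0.158 ] origin [ 0.6139 -0.0733]
foot FL        top [0.5173 0.0994 0.006 ] origin [ 0.616  -0.0722]
foot FR        top [ 0.5485 -0.2578  0.006 ] origin [ 0.6141 -0.071 ]
foot BL        scene [0.6796 0.1115 0.006 ] origin [ 0.614  -0.0754]
stud           scene [ 0.5781 -0.0777  0.1633] origin [ 0.6117 -0.0746]
lampBL         top [0.5479 0.0947 0.254 ] origin [ 0.6019 -0.0761]
lampFL         top [0.526 0.093 0.254] origin [ 0.6038 -0.0756]
lampFL b       top [0.53   0.0938 0.23  ] origin [ 0.6078 -0.0748]
lampFR         scene [ 0.5639 -0.2523  0.254 ] origin [ 0.6096 -0.0723]
lampBR         scene [ 0.5858 -0.2474  0.254 ] origin [ 0.6076 -0.0696]
lampBL         scene [0.5529 0.0935 0.254 ] origin [ 0.6068 -0.0772]
lampFL         scene [0.5286 0.0961 0.254 ] origin [ 0.6064 -0.0725]
```

```bash
cat >> h.py <<'E'
c35,s35=np.cos(np.radians(35)),np.sin(np.radians(35))
yaw=.092
X=np.array([np.cos(yaw),np.sin(yaw),0]);Y=np.array([-X[1],X[0],0]);Z=np.array([0,0,1.])
O=np.array([.614,-.073,0]); n=-s35*X+c35*Z; up=c35*X+s35*Z; A0=O+.115*Z
def onplate(cam,px,h):
    o,d=ray(cam,*px); q=A0+h*n; p=o+d*((q-o)@n)/(d@n)
    a,b=(p-q)@up,(p-q)@Y; return a,b,np.hypot(a,b),np.degrees(np.arctan2(b,-a)) # ang from downhill to +y
E
python3 - <<'E'
from h import *
im=cv2.imread("pics/top_avg.png"); hsv=cv2.cvtColor(im,cv2.COLOR_BGR2HSV)
m=((im.max(2)<40)).astype(np.uint8); sub=np.zeros_like(m); sub[205:232,385:406]=m[205:232,385:406]
ys,xs=np.nonzero(sub)
for v in range(205,232):
    k=xs[ys==v]
    if len(k): print(v,k.min(),k.max(),np.array(onplate("top",(k.mean(),v),.052)))
E
```

```text
205 385 396 [-0.055  -0.002   0.055  -2.0343]
206 391 396 [-0.0585 -0.0079  0.059  -7.7328]
207 391 396 [-0.0612 -0.0079  0.0617 -7.3186]
208 391 396 [-0.0639 -0.0078  0.0644 -6.938 ]
209 392 396 [-0.0668 -0.0089  0.0674 -7.602 ]
210 392 397 [-0.0697 -0.0101  0.0704 -8.2108]
211 392 397 [-0.0725 -0.01    0.0731 -7.8424]
212 392 397 [-0.0752 -0.0099  0.0759 -7.4995]
213 392 398 [-0.0781 -0.011   0.0789 -8.0488]
214 393 398 [-0.0811 -0.0122  0.082  -8.5585]
215 393 398 [-0.0838 -0.0121  0.0847 -8.228 ]
216 393 398 [-0.0866 -0.012   0.0874 -7.9173]
217 393 398 [-0.0894 -0.012   0.0902 -7.6249]
218 394 399 [-0.0925 -0.0144  0.0936 -8.8229]
219 394 399 [-0.0953 -0.0143  0.0964 -8.5237]
220 395 399 [-0.0983 -0.0154  0.0995 -8.9326]
221 395 399 [-0.1011 -0.0154  0.1022 -8.647 ]
222 395 399 [-0.1039 -0.0153  0.105  -8.3759]
223 395 399 [-0.1067 -0.0152  0.1078 -8.118 ]
224 396 400 [-0.1099 -0.0176  0.1113 -9.1187]
225 396 400 [-0.1127 -0.0176  0.1141 -8.8571]
226 396 400 [-0.1156 -0.0175  0.1169 -8.6074]
227 397 399 [-0.1184 -0.0174  0.1197 -8.3689]
```

```bash
cat >> h.py <<'E'
def pose(th,dr=.003,dh=.003,lift=0.,off=0.):
    t=np.radians(th); u=-np.cos(t)*up+np.sin(t)*Y   # axis->grip
    g=A0+(.043+lift+dh+off)*n+(.090+dr)*u
    z=-n; x=u*-1; y=np.cross(z,x)
    if y@Y<0: x,y=-x,-y
    return g-.054*z, R.from_matrix(np.stack([x,y,z],1))
def rel(p,Rt):
    s=state(); R0=R.from_rotvec(s["orientation"]); 
    return (R0.inv()*Rt).as_rotvec()/np.pi, R0.inv().apply(p-s["tool_pos"])/.1
def where():
    s=state(); R0=R.from_rotvec(s["orientation"]); g=s["tool_pos"]+.054*R0.as_matrix()[:,2]-A0
    a,b,h=g@up,g@Y,g@n; ax=R0.as_matrix()
    print("t %.2f th %.1f r %.4f h %.4f"%(s["t"],np.degrees(np.arctan2(b,-a)),np.hypot(a,b),h),"tooly th %.1f"%np.degrees(np.arctan2(ax[:,1]@up,ax[:,1]@Y)),"tilt %.1f"%np.degrees(np.arccos(-ax[:,2]@n)),"F_plate",np.array([s["force"]@up,s["force"]@Y,s["force"]@n]),"w %.4f"%s["grip_width"],"q",s["joint_pos"])
E
python3 - <<'E'
from h import *
p,Rt=pose(-8.3,off=.11); print(p,Rt.as_matrix()); print(*rel(p,Rt)); where()
p,Rt=pose(-8.3);print(p)
E
```

```text
[ 0.4202 -0.1044  0.2342] [[-0.7939 -0.2087  0.5712]
 [-0.2182  0.9745  0.0527]
 [-0.5676 -0.0828 -0.8192]]
[-0.0224 -0.1953 -0.1592] [-4.3275 -6.3416  0.6972]
t 0.40 th 73.0 r 0.7682 h 0.3218 tooly th 17.7 tilt 35.0 F_plate [-0.2181  0.3357  0.0168] w 0.0856 q [-1.3568  0.6286  0.0385  1.5176 -0.027   0.9963 -0.02  ]
[ 0.4831 -0.0986  0.1441]
```

Call:
arm_command:
  increments:
    - [[0,0,0],[-0.4,-0.3,0],-1]
    - [[0,0,0],[-0.8,-0.6,0],-1]
    - [[0,0,0],[-1,-0.75,0],-1]
    - [[0,0,0],[-1,-0.75,0],-1]

```text
t: 0.8
tool_pos: [0.2589, 0.5211, 0.3042]
orientation: [0.449, 3.107, -0.004]
force: [-1.1, 0.3, -0.1]
grip_width: 0.0853
```

Call:
arm_command:
  increments:
    - [[0,0,0],[-0.4,-0.3,0],-1]
    - [[0,0,0],[-0.8,-0.6,0],-1]
    - [[0,0,0],[-1,-0.75,0],-1]
    - [[0,0,0],[-1,-0.75,0],-1]

```text
t: 1.2
tool_pos: [0.3369, 0.4172, 0.3049]
orientation: [0.46, 3.103, -0.006]
force: [0.3, 0.5, 0.1]
grip_width: 0.0855
```

```bash
python3 -c "
from h import *
where();print(state()['tool_pos']);p,Rt=pose(-8.3,off=.11); print(*rel(p,Rt))"
```

```text
t 1.20 th 77.8 r 0.5252 h 0.2436 tooly th 18.3 tilt 34.8 F_plate [ 0.3532  0.5097 -0.0738] w 0.0855 q [-0.9809  0.4647  0.0493  1.8345 -0.0216  0.8444  0.3542]
[0.3369 0.4172 0.3049]
[-0.0251 -0.194  -0.1633] [-2.3063 -4.7477  0.7341]
```

Call:
arm_command:
  increments:
    - [[0,-0.02,-0.02],[-0.25,-0.4,0],-1]
    - [[0,-0.04,-0.03],[-0.5,-0.8,0],-1]
    - [[-0.01,-0.05,-0.04],[-0.6,-1,0],-1]
    - [[-0.01,-0.05,-0.04],[-0.6,-1,0],-1]

```text
t: 1.6
tool_pos: [0.3644, 0.3015, 0.3056]
orientation: [0.253, 2.967, 0.003]
force: [-0.0, 1.0, -0.5]
grip_width: 0.0855
```

Call:
arm_command:
  increments:
    - [[0,-0.02,-0.02],[-0.25,-0.4,0],-1]
    - [[0,-0.04,-0.03],[-0.5,-0.8,0],-1]
    - [[-0.01,-0.05,-0.04],[-0.6,-1,0],-1]
    - [[-0.01,-0.05,-0.04],[-0.6,-1,0],-1]

```text
t: 2.0
tool_pos: [0.4058, 0.1913, 0.3139]
orientation: [0.063, 2.818, 0.013]
force: [0.8, -0.2, 0.2]
grip_width: 0.0857
```

```bash
python3 -c "
from h import *
where();print(state()['tool_pos']);p,Rt=pose(-8.3,off=.11); print(*rel(p,Rt))"
```

```text
t 2.00 th 79.7 r 0.2855 h 0.2162 tooly th 6.8 tilt 16.7 F_plate [ 0.745  -0.3071 -0.2774] w 0.0857 q [-0.7742  0.2478  0.1955  2.241   0.3296  0.4061  0.648 ]
[0.4058 0.1913 0.3139]
[-0.008  -0.0925 -0.0864] [-0.0175 -2.9604  0.7954]
```

Call:
arm_command:
  increments:
    - [[0,0,-0.02],[0,-0.4,0.1],-1]
    - [[0,-0.01,-0.03],[0,-0.8,0.2],-1]
    - [[0,-0.02,-0.04],[0,-1,0.25],-1]
    - [[0,-0.02,-0.04],[0,-1,0.25],-1]

```text
t: 2.4
tool_pos: [0.4102, 0.0939, 0.2884]
orientation: [-0.109, 2.757, -0.018]
force: [-0.6, -0.3, -0.5]
grip_width: 0.0851
```

```bash
python3 -c "
from h import *
where();print(state()['tool_pos']);p,Rt=pose(-8.3,off=.11); print(*rel(p,Rt))"
```

```text
t 2.40 th 70.0 r 0.1949 h 0.1972 tooly th -0.0 tilt 13.3 F_plate [-0.8354 -0.199  -0.0862] w 0.0851 q [-0.2668  0.2419 -0.1415  2.3896  0.856   0.2348  0.4415]
[0.4102 0.0939 0.2884]
[-0.005  -0.0738 -0.0469] [ 0.2644 -1.9694  0.5356]
```

```bash
cat > kin.py <<'E'
from h import *
D=[([-1.3568,.6293,.0385,1.5183,-.027,.9963,-.02],[.1794,.6243,.3030],[-.4381,-3.1107,.003]),
([-.9809,.4647,.0493,1.8345,-.0216,.8444,.3542],[.3369,.4172,.3049],[.46,3.103,-.006]),
([-.7742,.2478,.1955,2.241,.3296,.4061,.648],[.4058,.1913,.3139],[.063,2.818,.013]),
([-.2668,.2419,-.1415,2.3896,.856,.2348,.4415],[.4102,.0939,.2884],[-.109,2.757,-.018])]
rz=lambda a:R.from_euler('z',a); ry=lambda a:R.from_euler('y',a)
def fk(q,L,sg):
    h,L1,a1,L2,a2,L3,a3,psi,a4=L
    r=rz(sg[0]*q[0]); p=np.array([0,0,h])
    r=r*ry(q[1])*rz(sg[1]*q[2]); p=p+r.apply([a1,0,L1])
    r=r*ry(q[3])*rz(sg[2]*q[4]); # forearm, offset before roll
    p=p+(r*rz(-sg[2]*q[4])).apply([a2,0,L2])
    r=r*ry(q[5]); p=p+r.apply([a4,0,L3]); r=r*rz(sg[3]*q[6]+psi)
    return p,r
E
python3 - <<'E'
from kin import *
import itertools
for sg in itertools.product([1,-1],repeat=4):
    def f(L):
        o=[]
        for q,p,w in D:
            a,b=fk(q,L,sg); o+=list((a-p)*3)+list((b*R.from_rotvec(w).inv()).as_rotvec())
        o+=list(1e-3*np.array(L)[[2,4,6,8]])
        return o
    best=min((least_squares(f,[.3,.4,0,.4,0,.2,0,ps,0]) for ps in(0,1.57,3.14,-1.57)),key=lambda r:r.cost)
    print(sg,best.cost,best.x)
E
```

```text
(1, 1, 1, 1) 1.1868373074688625 [ 6.5373 -4.4545  2.8715  1.7087  1.4877 -1.2518  0.     -1.3005  0.9452]
(1, 1, 1, -1) 1.2576552926871107 [ 6.5373 -4.4545  2.8715  1.7087  1.4877 -1.2518  0.     -0.5887  0.9452]
(1, 1, -1, 1) 1.7923557542190196 [ 5.3483 -3.147   0.6607  0.6904  0.9443  0.8835  0.     -0.7436 -0.7101]
(1, 1, -1, -1) 2.527139977595142 [ 5.3483 -3.147   0.6607  0.6904  0.9443  0.8835  0.     -0.033  -0.7101]
(1, -1, 1, 1) 1.2218879985761784 [-6.2921  1.3821  0.3048 -2.7075 -2.7887 -1.7597 -0.     -1.3647  0.8815]
(1, -1, 1, -1) 1.1817158485511912 [-6.2921  1.3821  0.3048 -2.7075 -2.7887 -1.7597 -0.      5.6298  0.8815]
(1, -1, -1, 1) 1.6376440809042436 [-6.638   2.0752 -1.35   -3.3378 -3.0211 -0.0757 -0.      5.4762 -0.5039]
(1, -1, -1, -1) 2.2586680704585294 [-6.638   2.0752 -1.35   -3.3378 -3.0211 -0.0757 -0.     -0.0978 -0.5039]
(-1, 1, 1, 1) 2.574922478710274 [-2.5183  1.5603 -0.4116 -0.6104 -0.916  -0.1913  0.      0.369  -0.068 ]
(-1, 1, 1, -1) 1.5584229936791032 [-2.5183  1.5603 -0.4116 -0.6104 -0.916  -0.1913 -0.      1.0782 -0.068 ]
(-1, 1, -1, 1) 0.5362321307744979 [-2.1134  1.7856 -0.5448 -0.4487 -0.8     0.2844 -0.      0.924  -0.0004]
(-1, 1, -1, -1) 0.17965078818369626 [-2.1134  1.7856 -0.5448 -0.4487 -0.8     0.2844  0.      1.6353 -0.0004]
(-1, -1, 1, 1) 2.2160014819078864 [ 0.6297  0.3255 -0.0483  0.4116  0.092   0.3093  0.      0.3045 -0.1935]
(-1, -1, 1, -1) 1.0853706232591236 [ 0.6297  0.3255 -0.0483  0.4116  0.092   0.3093 -0.      1.0151 -0.1935]
(-1, -1, -1, 1) 0.4720664667671312 [0.742  0.3513 0.1584 0.5474 0.1417 0.2119 0.     0.859  0.0716]
(-1, -1, -1, -1) 0.004113345218609927 [ 0.742   0.3513  0.1584  0.5474  0.1417  0.2119 -0.      1.5708  0.0716]
```

```bash
python3 - <<'E'
from kin import *
D.append((state()['joint_pos'],state()['tool_pos'],state()['orientation']))
L=[ 0.742 , 0.3513 ,0.1584 ,0.5474 ,0.1417, 0.2119,0, 1.5708 , 0.0716]
for ps in (1.5708,3.1416):
  L[7]=ps
  for q,p,w in D:
    a,b=fk(q,L,(-1,)*4); print(p-a,(R.from_rotvec(w).inv()*b).as_rotvec())
E
```

```text
[ 0.019   0.0001 -0.001 ] [-0.0001  0.      0.    ]
[ 0.012  -0.0159  0.0014] [ 0.0002  0.0001 -0.0002]
[-0.0079  0.0004  0.0043] [-0.0001  0.0005  0.0001]
[ 0.0066  0.0025 -0.0046] [-0.0003  0.0003 -0.0001]
[ 0.0065  0.0025 -0.0046] [-0.  0.  0.]
[ 0.019   0.0001 -0.001 ] [-0.0001  0.0001  1.5708]
[ 0.012  -0.0159  0.0014] [ 0.0002 -0.0001  1.5706]
[-0.0079  0.0004  0.0043] [0.0003 0.0004 1.5709]
[ 0.0066  0.0025 -0.0046] [-0.      0.0005  1.5707]
[ 0.0065  0.0025 -0.0046] [-0.      0.      1.5708]
```

```bash
cat >> kin.py <<'E'
def frames(q):
    r1=rz(-q[0]); r2=r1*ry(q[1]); r3=r2*rz(-q[2]); r4=r3*ry(q[3]); r5=r4*rz(-q[4]); r6=r5*ry(q[5]); r7=r6*rz(-q[6]+np.pi/2)
    return r1,r2,r3,r4,r5,r6,r7
def rows(q):
    f=[r.as_matrix() for r in frames(q)]
    return np.column_stack([[0,0,1],f[0][:,1],f[0][:,0],f[2],f[3][:,[0,2]],f[4][:,1],f[5][:,[0,2]]])
names="h,y1,x1,a1x,a1y,L1,a2,L2,y5,a4,L3".split(',')
def fit(D,lam=3e-3):
    A=np.vstack([rows(q) for q,_,_ in D]); b=np.concatenate([p for _,p,_ in D])
    x0=np.array([.3,0,0,0,0,.4,0,.4,0,0,.2]); 
    x=x0+np.linalg.lstsq(np.vstack([A,lam*np.eye(11)]),np.append(b-A@x0,np.zeros(11)),rcond=None)[0]
    return x,(A@x-b).reshape(-1,3)
E
python3 - <<'E'
from kin import *
for lam in(1e-1,3e-2,1e-2,3e-3):
    x,r=fit(D,lam); print(lam,dict(zip(names,x.round(3))),np.abs(r).max())
E
```

```text
0.1 {'h': np.float64(0.349), 'y1': np.float64(-0.012), 'x1': np.float64(0.004), 'a1x': np.float64(0.035), 'a1y': np.float64(-0.005), 'L1': np.float64(0.514), 'a2': np.float64(0.009), 'L2': np.float64(0.4), 'y5': np.float64(-0.011), 'a4': np.float64(0.019), 'L3': np.float64(0.215)} 0.003602560667039567
0.03 {'h': np.float64(0.353), 'y1': np.float64(-0.011), 'x1': np.float64(0.001), 'a1x': np.float64(0.014), 'a1y': np.float64(-0.011), 'L1': np.float64(0.541), 'a2': np.float64(0.008), 'L2': np.float64(0.394), 'y5': np.float64(-0.005), 'a4': np.float64(0.008), 'L3': np.float64(0.257)} 0.0008077524298444327
0.01 {'h': np.float64(0.343), 'y1': np.float64(-0.01), 'x1': np.float64(0.001), 'a1x': np.float64(0.002), 'a1y': np.float64(-0.017), 'L1': np.float64(0.554), 'a2': np.float64(0.003), 'L2': np.float64(0.385), 'y5': np.float64(-0.001), 'a4': np.float64(0.001), 'L3': np.float64(0.275)} 0.00015761093529997883
0.003 {'h': np.float64(0.335), 'y1': np.float64(-0.012), 'x1': np.float64(-0.0), 'a1x': np.float64(-0.0), 'a1y': np.float64(-0.016), 'L1': np.float64(0.56), 'a2': np.float64(-0.0), 'L2': np.float64(0.382), 'y5': np.float64(-0.0), 'a4': np.float64(-0.0), 'L3': np.float64(0.277)} 2.2820333837714202e-05
```

```bash
cat >> kin.py <<'E'
XK,_=fit(D,3e-3)
lo=np.array([-3.06,-.37,-1.25,.18,-1.1,.23,-2.94]);hi=np.array([3.06,2.12,1.32,2.47,4.24,1.98,2.94])
def FK(q): return rows(q)@XK, frames(q)[6]
def ik(p,Rt,q0,w=.01,m=.03):
    f=lambda q:np.concatenate([(FK(q)[0]-p)*10,(FK(q)[1]*Rt.inv()).as_rotvec()*3,w*(q-q0)])
    r=least_squares(f,np.clip(q0,lo+m,hi-m),bounds=(lo+m-1e-6,hi-m+1e-6)); a,b=FK(r.x)
    return r.x,np.linalg.norm(a-p),np.degrees((b*Rt.inv()).magnitude())
E
python3 - <<'E'
from kin import *
rng=np.random.default_rng(0); 
for th,off,flip in [(-8.3,0,0),(-8.3,.11,0),(35,0,0),(-15,.012,0),(35,0,1),(-8.3,0,1)]:
    p,Rt=pose(th,off=off)
    if flip: Rt=Rt*rz(np.pi)
    S=[]
    for i in range(40):
        q,e,a=ik(p,Rt,rng.uniform(lo,hi),w=.002)
        if e<.002 and a<1: S.append(q)
    print(th,off,flip,len(S)); 
    S.sort(key=lambda q:-np.min(np.minimum(q-lo,hi-q)))
    for q in S[:5]: print("   ",q, np.min(np.minimum(q-lo,hi-q)))
E
```

```text
-8.3 0 0 0
-8.3 0.11 0 0
35 0 0 0
-15 0.012 0 0
35 0 1 0
-8.3 0 1 0
```

```bash
cat > t.py <<'E'
from kin import *
def sols(p,Rt,N=40,seed=0):
    rng=np.random.default_rng(seed);S=[]
    for i in range(N):
        q,e,a=ik(p,Rt,rng.uniform(lo,hi),w=1e-5)
        S.append((e,a,q))
    return S
if __name__=="__main__":
  print(FK(state()['joint_pos'])[0]-state()['tool_pos'])
  for th,off,flip in [(-8.3,0,0),(-8.3,.11,0),(35,0,0),(-15,.012,0),(35,0,1),(-8.3,0,1)]:
    p,Rt=pose(th,off=off)
    if flip: Rt=Rt*rz(np.pi)
    S=sols(p,Rt); S.sort(key=lambda s:s[0]*100+s[1]/5)
    ok=[s for s in S if s[0]<.001 and s[1]<.3]; print(th,off,flip,len(ok))
    ok.sort(key=lambda s:-np.min(np.minimum(s[2]-lo,hi-s[2])))
    for s in (ok[:4] or S[:2]): print("  ",s[0],s[1],s[2])
E
python3 t.py
```

```text
[ 0. -0. -0.]
-8.3 0 0 0
   0.00710611881079937 1.1435442476202398 [ 0.9849  1.0754 -1.22    2.44    2.2135  0.9042  0.0274]
   0.007106119204081432 1.1435441584769304 [ 0.9849  1.0754 -1.22    2.44    2.2135  0.9042  0.0274]
-8.3 0.11 0 0
   0.02367498223637644 4.168702668929284 [ 1.1443  0.6813 -1.22    2.44    1.9186  0.4801  0.1933]
   0.023674982954499452 4.16870252014879 [ 1.1443  0.6813 -1.22    2.44    1.9186  0.4801  0.1933]
35 0 0 0
   0.011859123233376952 1.9142034173030333 [ 0.7893  1.0319 -1.22    2.44    2.1499  0.9745 -0.8741]
   0.011859125045602426 1.9142030077732457 [ 0.7892  1.0319 -1.22    2.44    2.1499  0.9745 -0.8741]
-15 0.012 0 0
   0.006244453025656576 1.0206082747991165 [ 1.022   1.037  -1.22    2.44    2.2002  0.8544  0.1642]
   0.006244453048636862 1.0206082696705132 [ 1.022   1.037  -1.22    2.44    2.2002  0.8544  0.1642]
35 0 1 0
   0.011859124988914668 1.9142030205832494 [ 0.7892  1.0319 -1.22    2.44    2.1499  0.9745  2.2675]
   0.0118591250312779 1.9142030110100732 [ 0.7892  1.0319 -1.22    2.44    2.1499  0.9745  2.2675]
-8.3 0 1 0
   0.007714725444349561 1.2272070495458887 [ 0.873   0.921  -0.9646  2.44    2.4242  0.7176  2.91  ]
   0.007714725812999086 1.227206965013307 [ 0.873   0.921  -0.9646  2.44    2.4242  0.7176  2.91  ]
```

```bash
cat >> h.py <<'E'
def poseb(th,beta,dr=-.003,dh=.003,lift=0.,off=0.,sgn=1):
    p,Rt=pose(th,dr,dh,lift,off); z=Rt.as_matrix()[:,2]; g=p+.054*z
    Rn=Rt*R.from_euler('y',sgn*beta,degrees=True)
    return g-.054*Rn.as_matrix()[:,2],Rn
E
cat > t2.py <<'E'
from t import *
for b in(8,12,16):
  for th,off in [(-30,0.012),(-10,0),(-10,.09),(15,0),(36,0)]:
    p,Rt=poseb(th,b,off=off); 
    S=[s for s in sols(p,Rt,30) if s[0]<.001 and s[1]<.3]
    S.sort(key=lambda s:-np.min(np.minimum(s[2]-lo,hi-s[2])))
    z=Rt.as_matrix()[:,2]
    print(b,th,off,"n",len(S),"lean",np.degrees(np.arctan2([z@X,z@Y],-z[2])), *[(s[2]) for s in S[:2]])
E
python3 t2.py
```

```text
Still running in the background as job /tmp/bash_jobs.1000/5ec16f17b5bc (pid 896). You'll get a notice when it ends.
```

```bash
cat /tmp/bash_jobs.1000/5ec16f17b5bc/stdout
```

```text
(no output)
```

Edit , replacing
```

```
with
```

```

```bash
cat /tmp/bash_jobs.1000/5ec16f17b5bc/stdout
```

```text
8 -30 0.012 n 18 lean [28.0606 -4.5197] [ 0.9     0.8602 -1.0429  2.352   2.0338  0.6982  0.4641] [ 0.8707  0.8297 -0.9838  2.3527  2.0701  0.6513  0.4193]
8 -10 0 n 18 lean [27.12   -1.5558] [ 0.8768  0.9174 -1.0784  2.3634  2.0304  0.7341  0.1026] [ 0.8383  0.8734 -0.9981  2.3644  2.0806  0.6677  0.0406]
8 -10 0.09 n 13 lean [27.12   -1.5558] [ 1.025   0.7078 -1.1985  2.4308  1.8204  0.6042  0.2283] [ 1.0233  0.7055 -1.1946  2.4308  1.8224  0.6007  0.2264]
8 15 0 n 16 lean [27.2692  2.3221] [ 0.854   0.9438 -1.1294  2.3766  2.0199  0.7428 -0.3567] [ 0.8283  0.9094 -1.0715  2.3772  2.0563  0.6922 -0.4011]
8 36 0 n 14 lean [28.5133  5.3365] [ 0.7826  0.8875 -1.052   2.373   2.1029  0.6415 -0.8406] [ 0.7745  0.8782 -1.035   2.3732  2.116   0.628  -0.856 ]
12 -30 0.012 n 21 lean [24.5698 -6.5561] [ 0.8758  0.864  -1.0776  2.3142  1.8692  0.756   0.5784] [ 0.7063  0.7234 -0.7629  2.3183  2.0197  0.5104  0.3886]
12 -10 0 n 19 lean [23.1771 -2.2505] [ 0.817   0.8565 -1.001   2.3134  1.8865  0.6537  0.1968] [ 0.7609  0.8058 -0.8942  2.3148  1.9379  0.566   0.1323]
12 -10 0.09 n 15 lean [23
[... 504 characters left out ...]
2757  1.7667  0.6549  0.6114] [ 0.745   0.7673 -0.898   2.2759  1.7706  0.6415  0.6056]
16 -10 0 n 19 lean [19.2309 -2.9053] [ 0.7793  0.8321 -0.9723  2.261   1.7028  0.6373  0.3452] [ 0.6943  0.7645 -0.8169  2.2632  1.7356  0.5079  0.2958]
16 -10 0.09 n 13 lean [19.2309 -2.9053] [ 0.9173  0.6317 -1.0788  2.3268  1.436   0.5581  0.5533] [ 0.8399  0.5707 -0.9365  2.3286  1.4182  0.4499  0.5727]
16 15 0 n 11 lean [19.5186  4.3395] [ 0.7962  0.8452 -0.9975  2.2594  1.6635  0.5407 -0.0338] [ 0.7353  0.7912 -0.8819  2.2609  1.6868  0.4403 -0.068 ]
16 36 0 n 10 lean [21.9394 10.0376] [ 0.8108  0.8578 -1.0199  2.2595  1.7063  0.4627 -0.4177] [ 0.8018  0.8483 -1.0017  2.2597  1.7118  0.4461 -0.425 ]
```

```bash
cat > g.py <<'E'
from h import *
import sys
a=[float(v) for v in sys.argv[1:]]
where(); th,b,off=a[:3]; kw=dict(off=off); 
if len(a)>3: kw['lift']=a[3]
p,Rt=poseb(th,b,**kw); t,s=rel(p,Rt); print("turn",t,"shift",s)
E
python3 g.py -8.3 12 .07
python3 - <<'E'
from kin import *
q=np.array(state()['joint_pos'])
p1,R1=FK(q);p2,R2=poseb(-8.3,12,off=.07)
rv=(R1.inv()*R2).as_rotvec()
for k in np.linspace(.1,1,10):
    q,e,a=ik(p1+k*(p2-p1),R1*R.from_rotvec(k*rv),q,w=.003,m=.005); print(q,e,a)
E
```

```text
t 2.40 th 70.0 r 0.1949 h 0.1972 tooly th -0.0 tilt 13.3 F_plate [-0.8354 -0.199  -0.0862] w 0.0851 q [-0.2668  0.2419 -0.1415  2.3896  0.856   0.2348  0.4415]
turn [-0.0001 -0.0072 -0.047 ] shift [ 0.0048 -1.9313  0.8968]
[-0.0874  0.2656 -0.2897  2.4004  1.0449  0.235   0.3161] 6.682352938573322e-07 0.00019645154797946944
[ 0.0499  0.2925 -0.3888  2.4093  1.2094  0.235   0.218 ] 4.5707297680225397e-07 0.00013699303759409913
[ 0.1592  0.3208 -0.4554  2.4157  1.3567  0.235   0.1393] 3.492265075588738e-07 0.0001047954335545945
[ 0.2495  0.3498 -0.4997  2.4193  1.4899  0.235   0.0762] 2.853108500714951e-07 8.524288241803187e-05
[ 0.3266  0.3791 -0.5289  2.42    1.6101  0.235   0.0271] 2.4036222105602077e-07 7.165071991856569e-05
[ 0.3946  0.4086 -0.5479  2.4176  1.7174  0.235  -0.0086] 2.0213608348201647e-07 6.045508367193271e-05
[ 0.4604  0.4391 -0.5662  2.412   1.8076  0.2377 -0.0273] 1.477098951334394e-07 4.5587114518215876e-05
[ 0.5214  0.47   -0.5805  2.4033  1.8816  0.2404 -0.0302] 9.987548595779403e-08 3.192552263216916e-05
[ 0.5763  0.5003 -0.5888  2.3915  1.9432  0.2409 -0.0213] 6.679259506250683e-08 2.195614056581323e-05
[ 0.6249  0.5296 -0.5909  2.3769  1.9955  0.2383 -0.0041] 4.4976322925739304e-08 1.4988673578115254e-05
```

Call:
arm_command:
  increments:
    - [[0,0,-0.01],[0,-0.25,0.12],-1]
    - [[0,0,-0.01],[0,-0.5,0.25],-1]
    - [[0,0,-0.02],[0,-0.75,0.37],-1]
    - [[0,-0.005,-0.025],[0,-1,0.48],-1]
    - [[0,-0.005,-0.025],[0,-1,0.48],-1]

```text
t: 2.9
tool_pos: [0.4372, -0.0077, 0.2455]
orientation: [-0.21, 2.736, -0.038]
force: [-0.2, 0.8, -0.3]
grip_width: 0.0857
```

```bash
python3 g.py -8.3 12 .07
```

```text
t 2.90 th 46.3 r 0.1100 h 0.1518 tooly th -4.2 tilt 12.4 F_plate [-0.2579  0.8559 -0.2267] w 0.0857 q [ 0.3657  0.3985 -0.563   2.4188  1.67    0.2527 -0.0168]
turn [-0.0005 -0.0023 -0.0235] shift [ 0.0881 -0.9056  0.4007]
```

Call:
arm_command:
  increments:
    - [[0,0,-0.01],[0.03,-0.3,0.12],-1]
    - [[0,0,-0.015],[0.06,-0.6,0.25],-1]
    - [[0,-0.002,-0.0235],[0.088,-0.905,0.4],-1]
    - [[0,-0.002,-0.0235],[0.088,-0.905,0.4],-1]
    - [[0,-0.002,-0.0235],[0.088,-0.905,0.4],-1]

```text
t: 3.4
tool_pos: [0.4589, -0.097, 0.2103]
orientation: [-0.309, 2.721, -0.054]
force: [0.2, 0.7, 0.5]
grip_width: 0.0854
```

```bash
python3 g.py -8.3 12 0; python3 - <<'E'
from h import *
for nm in("top","scene"): 
    im=snapshot(nm)[:,:,::-1]; a=im[130:250,310:470] if nm=="top" else im[130:310,160:380]
    cv2.imwrite(f"pics/{nm}_pre.png",cv2.resize(a,None,fx=3.5 if nm=="scene" else 5,fy=3.5 if nm=="scene" else 5,interpolation=cv2.INTER_CUBIC)[:600,:800])
E
```

```text
t 3.40 th -7.6 r 0.0855 h 0.1151 tooly th -8.2 tilt 12.0 F_plate [0.4562 0.7142 0.2557] w 0.0854 q [ 0.6369  0.5358 -0.6142  2.3735  1.9624  0.2513  0.0251]
turn [ 0.0001  0.0001 -0.0004] shift [-0.129  -0.0105  0.6794]
```

View pics/top_pre.png

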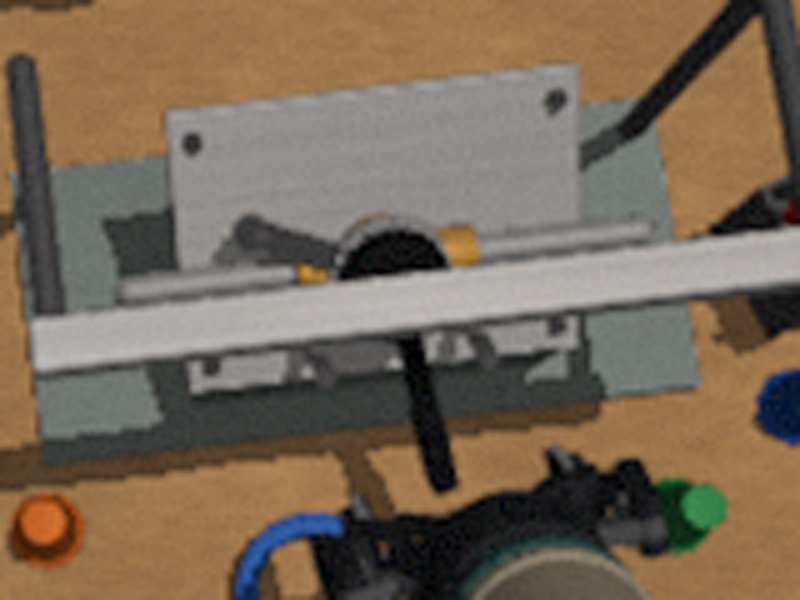

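View pics/scene_pre.png

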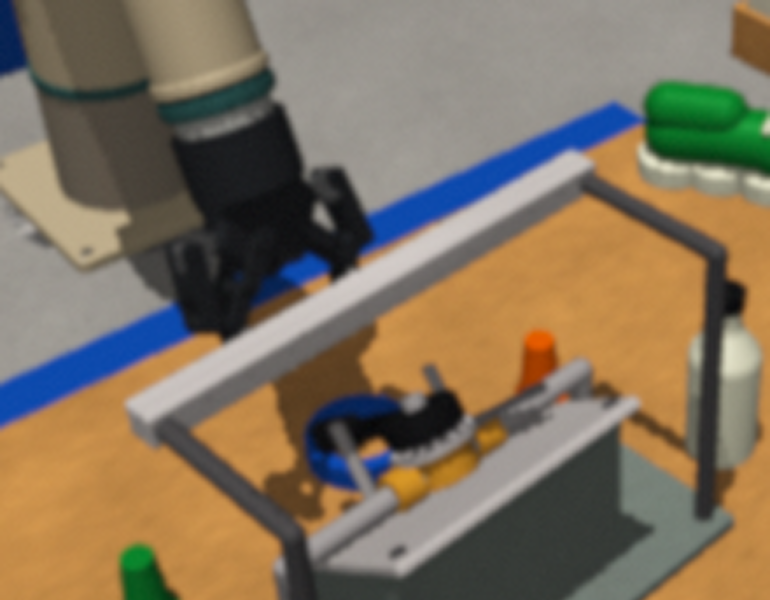

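Call:
arm_command:
  increments:
    - [[0,0,0],[-0.04,0,0.23],-1]
    - [[0,0,0],[-0.09,-0.01,0.45],-1]
    - [[0,0,0],[-0.13,-0.01,0.68],-1]
    - [[0,0,0],[-0.13,-0.01,0.68],-1]
    - [[0,0,0],[-0.13,-0.01,0.68],-1]

```text
t: 4.0
tool_pos: [0.4969, -0.092, 0.1538]
orientation: [-0.316, 2.72, -0.053]
force: [0.1, 0.3, 0.4]
grip_width: 0.085
```

```bash
python3 g.py -8.3 12 0; python3 - <<'E'
from h import *
for nm in("top","scene"): 
    im=snapshot(nm)[:,:,::-1]; a=im[130:250,310:470] if nm=="top" else im[130:310,160:380]
    cv2.imwrite(f"pics/{nm}_at.png",cv2.resize(a,None,fx=3.5 if nm=="scene" else 5,fy=3.5 if nm=="scene" else 5,interpolation=cv2.INTER_CUBIC)[:600,:800])
E
```

```text
t 4.00 th -6.4 r 0.0863 h 0.0469 tooly th -8.5 tilt 12.0 F_plate [0.3564 0.2778 0.2566] w 0.0850 q [ 0.6357  0.7285 -0.6891  2.3197  2.083   0.4148 -0.0652]
turn [0.0007 0.0002 0.0011] shift [ 0.0049 -0.0267  0.0099]
```

View pics/top_at.png

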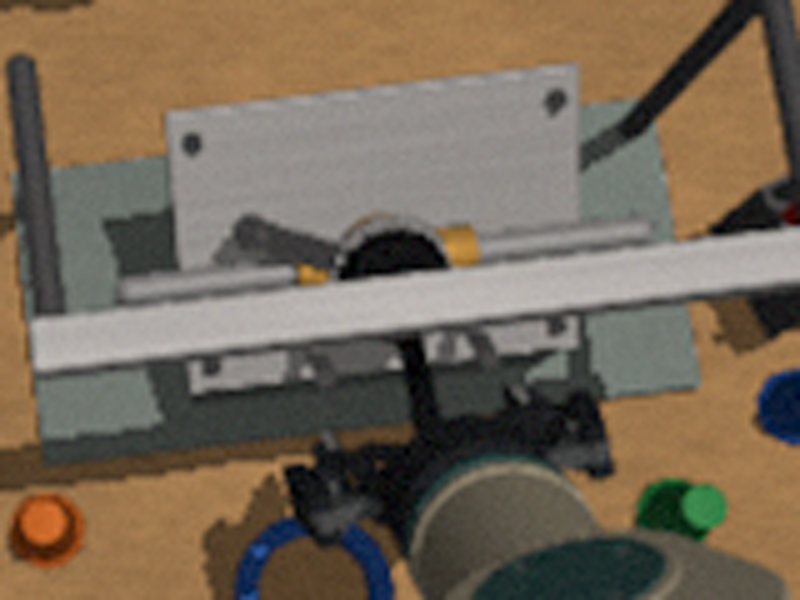

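View pics/scene_at.png

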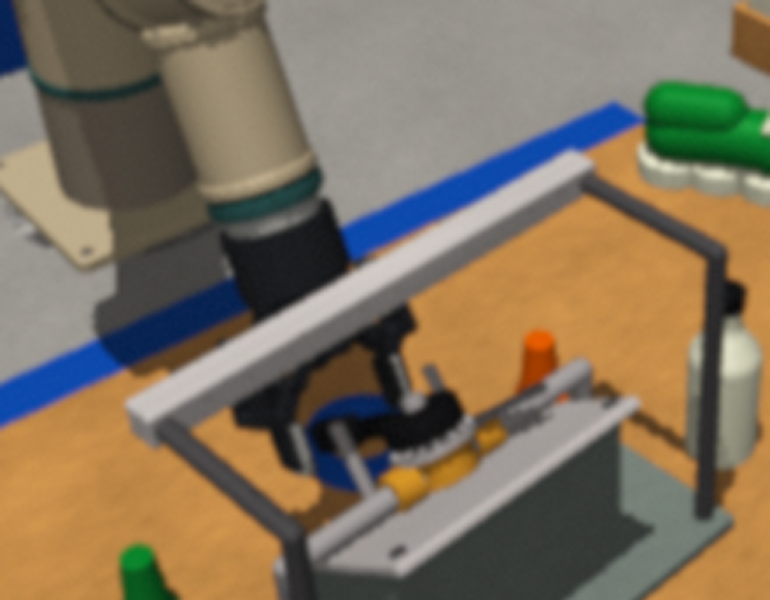

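Call:
arm_command:
  increments:
    - [[0,0,0],[0,-0.03,0.01],-0.2]
    - [[0,0,0],[0,-0.03,0.01],0.5]
    - [[0,0,0],[0,-0.03,0.01],1]
    - [[0,0,0],[0,-0.03,0.01],1]
    - [[0,0,0],[0,-0.03,0.01],1]
    - [[0,0,0],[0,-0.03,0.01],1]
    - [[0,0,0],[0,-0.03,0.01],1]

```text
t: 4.8
tool_pos: [0.4975, -0.0948, 0.1538]
orientation: [-0.318, 2.719, -0.053]
force: [-2.6, 3.1, 0.9]
grip_width: 0.013
```

```bash
python3 g.py -8.3 12 0
```

```text
t 4.80 th -8.3 r 0.0864 h 0.0467 tooly th -8.5 tilt 11.9 F_plate [-1.3746  3.3072  2.0323] w 0.0130 q [ 0.6404  0.7282 -0.6858  2.317   2.0851  0.4091 -0.059 ]
turn [0.0008 0.0004 0.0015] shift [0.0038 0.0013 0.008 ]
```

```bash
cat > arc.py <<'E'
from h import *
import sys
# arc.py beta dr dh lift th...
a=[float(v) for v in sys.argv[1:]]; b,dr,dh,lift=a[:4]
where()
for th in a[4:]:
    t,s=rel(*poseb(th,b,dr=dr,dh=dh,lift=lift)); print(th,t.round(3),s.round(3))
E
python3 arc.py 12 -.0036 .0037 0 -4 0 5 10 15 20 25 25
python3 - <<'E'
from kin import *
q=np.array(state()['joint_pos'])
for th in range(-8,37,4):
    q,e,a=ik(*poseb(th,12),q,w=.003,m=.005); print(th,q,e,a)
E
```

```text
t 4.80 th -8.3 r 0.0864 h 0.0467 tooly th -8.5 tilt 11.9 F_plate [-1.3746  3.3072  2.0323] w 0.0130 q [ 0.6404  0.7282 -0.6858  2.317   2.0851  0.4091 -0.059 ]
-4.0 [-0.004  0.     0.025] [-0.003  0.058 -0.   ]
0.0 [-0.009  0.     0.047] [-0.009  0.11  -0.001]
5.0 [-0.014  0.     0.074] [-0.021  0.174 -0.004]
10.0 [-0.02   0.     0.101] [-0.039  0.237 -0.007]
15.0 [-0.026  0.     0.128] [-0.062  0.298 -0.012]
20.0 [-0.032  0.     0.155] [-0.09   0.357 -0.018]
25.0 [-0.038  0.     0.183] [-0.123  0.413 -0.025]
25.0 [-0.038  0.     0.183] [-0.123  0.413 -0.025]
-8 [ 0.6394  0.7306 -0.6896  2.3186  2.0826  0.416  -0.0695] 7.203812960699457e-09 2.248201662750931e-06
-4 [ 0.6516  0.7382 -0.7142  2.3196  2.0659  0.4188 -0.1215] 2.3318355656768735e-08 8.255558368137371e-06
0 [ 0.6639  0.7462 -0.7394  2.3203  2.0505  0.4224 -0.1747] 2.4847602024462494e-08 8.75810630597112e-06
4 [ 0.6764  0.7547 -0.7652  2.3209  2.0363  0.4269 -0.2289] 2.634697884992179e-08 9.25791778332321e-06
8 [ 0.689   0.7638 -0.7916  2.3212  2.0234  0.4321 -0.2842] 2.77870910879856e-08 9.721712874990018e-06
12 [ 0.7016  0.7734 -0.8185  2.3213  2.0119  0.4382 -0.3406] 2.9152210853211542e-08 1.0163793775941475e-05
16 [ 0.7141  0.7836 -0.8457  2.3212  2.0017  0.4452 -0.3981] 3.041259130351864e-08 1.0571422812717742e-05
20 [ 0.7266  0.7942 -0.8733  2.3209  1.9929  0.4531 -0.4566] 3.155952782317484e-08 1.0947469553893188e-05
24 [ 0.739   0.8055 -0.9012  2.3203  1.9854  0.4619 -0.5161] 3.255289013958679e-08 1.1262567663757819e-05
28 [ 0.7512  0.8172 -0.9292  2.3196  1.9791  0.4717 -0.5765] 3.339025210119715e-08 1.1530328163162038e-05
32 [ 0.7631  0.8295 -0.9572  2.3186  1.9741  0.4822 -0.6378] 3.4083776311914136e-08 1.1751467690896888e-05
36 [ 0.7748  0.8423 -0.9853  2.3175  1.9703  0.4938 -0.6997] 3.45257409856086e-08 1.1897674884826472e-05
```

Call:
arm_command:
  increments:
    - [[-0.004,0,0.025],[-0.003,0.058,0],1]
    - [[-0.009,0,0.047],[-0.009,0.11,-0.001],1]
    - [[-0.014,0,0.074],[-0.021,0.174,-0.004],1]
    - [[-0.02,0,0.101],[-0.039,0.237,-0.007],1]
    - [[-0.02,0,0.101],[-0.039,0.237,-0.007],1]

```text
t: 5.3
tool_pos: [0.4953, -0.0721, 0.1537]
orientation: [0.102, 2.741, 0.119]
force: [-2.8, -2.4, 3.6]
grip_width: 0.0129
```

```bash
python3 arc.py 12 -.0036 .0037 0 14 18 22 26 29 32
```

```text
t 5.30 th 9.0 r 0.0867 h 0.0466 tooly th 10.1 tilt 12.0 F_plate [-0.3736 -2.1659  4.6526] w 0.0129 q [ 0.6975  0.7675 -0.8042  2.3204  2.0147  0.4356 -0.3095]
14.0 [-0.006  0.     0.021] [-0.004  0.066 -0.002]
18.0 [-0.01   0.     0.043] [-0.009  0.118 -0.003]
22.0 [-0.015  0.     0.065] [-0.018  0.17  -0.005]
26.0 [-0.019  0.     0.086] [-0.031  0.221 -0.008]
29.0 [-0.023  0.     0.103] [-0.042  0.258 -0.01 ]
32.0 [-0.026  0.     0.119] [-0.055  0.295 -0.013]
```

Call:
arm_command:
  increments:
    - [[-0.006,0,0.021],[-0.004,0.066,-0.002],1]
    - [[-0.01,0,0.043],[-0.009,0.118,-0.003],1]
    - [[-0.015,0,0.065],[-0.018,0.17,-0.005],1]
    - [[-0.019,0,0.086],[-0.031,0.221,-0.008],1]
    - [[-0.023,0,0.103],[-0.042,0.258,-0.01],1]
    - [[-0.026,0,0.119],[-0.055,0.295,-0.013],1]
    - [[-0.026,0,0.119],[-0.055,0.295,-0.013],1]
    - [[-0.026,0,0.119],[-0.055,0.295,-0.013],1]

```text
t: 6.1
tool_pos: [0.5006, -0.0465, 0.1589]
orientation: [0.595, 2.682, 0.323]
force: [-4.3, -6.1, 3.2]
grip_width: 0.013
```

```bash
python3 arc.py 12 -.0036 .0037 0.012 32 30; python3 - <<'E'
from h import *
for nm in("top","scene"): 
    im=snapshot(nm)[:,:,::-1]; a=im[130:250,310:470] if nm=="top" else im[130:310,160:380]
    cv2.imwrite(f"pics/{nm}_32.png",cv2.resize(a,None,fx=3.5 if nm=="scene" else 5,fy=3.5 if nm=="scene" else 5,interpolation=cv2.INTER_CUBIC)[:600,:800])
E
```

```text
t 6.10 th 29.5 r 0.0860 h 0.0465 tooly th 32.0 tilt 11.8 F_plate [-2.1534 -5.669   5.4405] w 0.0130 q [ 0.7664  0.8284 -0.9544  2.3187  1.9711  0.4861 -0.6337]
32.0 [-0.002  0.001 -0.001] [ 0.028  0.033 -0.119]
30.0 [-0.     0.001 -0.012] [ 0.028  0.007 -0.119]
```

View pics/top_32.png

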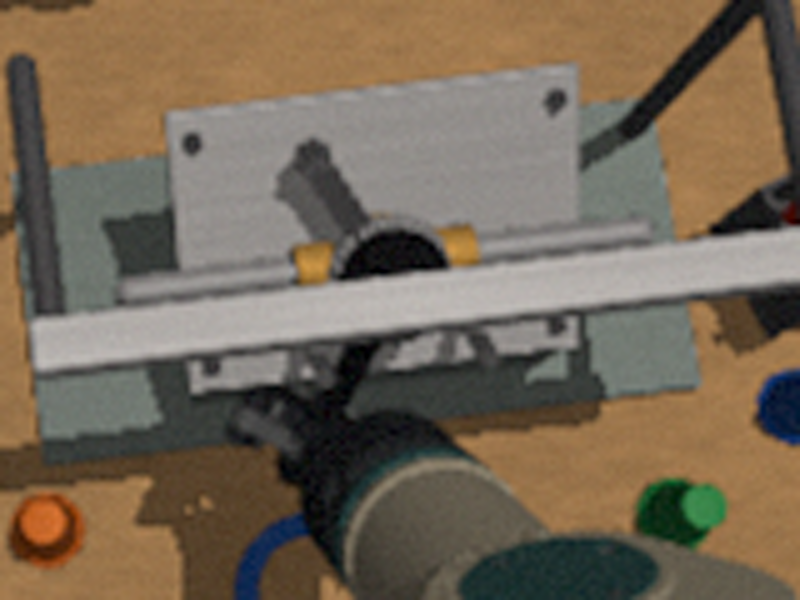

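View pics/scene_32.png

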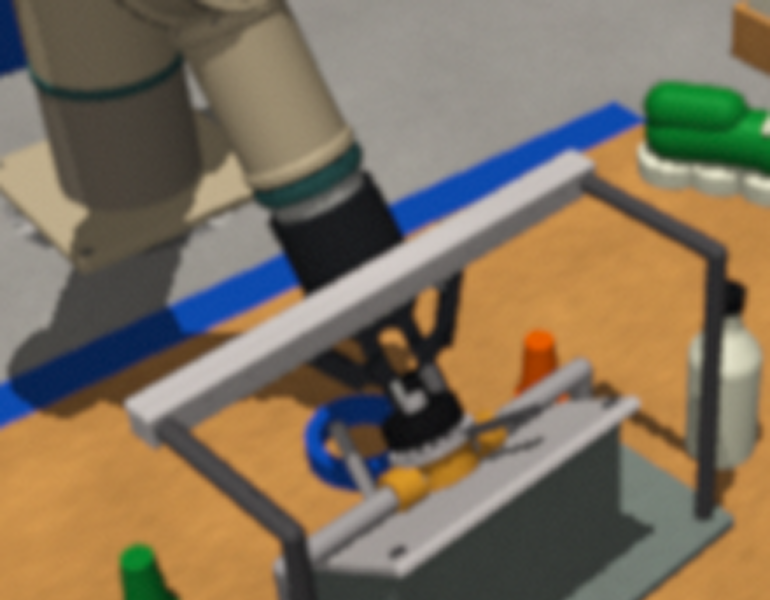

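Call:
arm_command:
  increments:
    - [[0,0,-0.012],[0.007,0.007,-0.03],1]
    - [[0,0,-0.012],[0.014,0.007,-0.06],1]
    - [[0,0,-0.012],[0.021,0.007,-0.09],1]
    - [[0,0,-0.012],[0.028,0.007,-0.12],1]
    - [[0,0,-0.012],[0.028,0.007,-0.12],1]
    - [[0,0,-0.012],[0.028,0.007,-0.12],1]

```text
t: 6.8
tool_pos: [0.4938, -0.0486, 0.1685]
orientation: [0.55, 2.689, 0.307]
force: [3.4, -4.7, -8.8]
grip_width: 0.0132
```

```bash
python3 arc.py 12 -.0036 .0037 0.012 26 22 18 14 10 6 2 ; python3 - <<'E'
from h import *
for nm in("scene",): 
    im=snapshot(nm)[:,:,::-1]; a=im[200:310,220:380]
    cv2.imwrite(f"pics/{nm}_lift.png",cv2.resize(a,None,fx=5,fy=5,interpolation=cv2.INTER_CUBIC)[:600,:800])
E
```

```text
t 6.80 th 28.4 r 0.0855 h 0.0583 tooly th 30.1 tilt 11.8 F_plate [-2.6303 -4.9734 -8.9535] w 0.0132 q [ 0.7697  0.7922 -0.9453  2.3304  1.9553  0.4609 -0.5968]
26.0 [ 0.003  0.001 -0.023] [ 0.006 -0.031 -0.002]
22.0 [ 0.008  0.001 -0.044] [ 0.001 -0.083 -0.003]
18.0 [ 0.012  0.001 -0.066] [-0.008 -0.135 -0.005]
14.0 [ 0.017  0.001 -0.088] [-0.021 -0.186 -0.007]
10.0 [ 0.021  0.001 -0.11 ] [-0.037 -0.236 -0.01 ]
6.0 [ 0.026  0.001 -0.131] [-0.056 -0.284 -0.014]
2.0 [ 0.03   0.001 -0.153] [-0.079 -0.332 -0.018]
```

View pics/scene_lift.png

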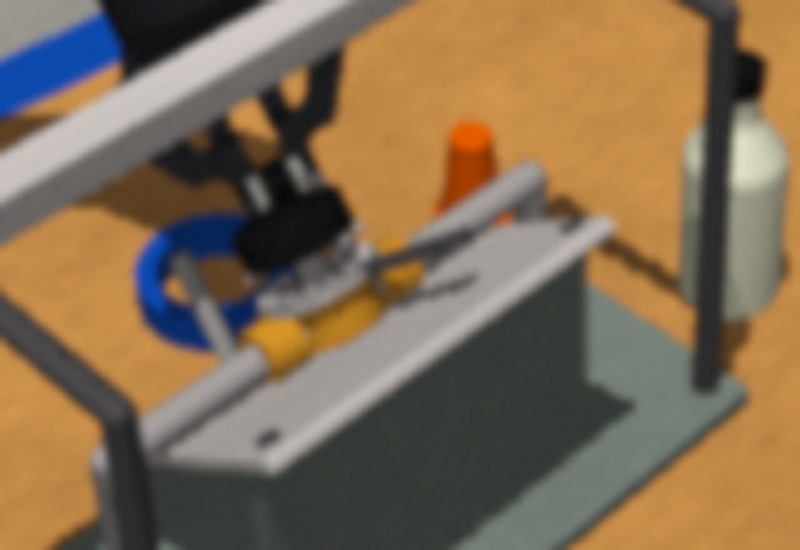

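The hub has lifted visibly off the crown, the force along the axis is −9 N, and the height rose 12 mm. Now I'll swing it back.

Call:
arm_command:
  increments:
    - [[0.003,0,-0.023],[0.006,-0.031,-0.002],1]
    - [[0.008,0,-0.044],[0.001,-0.083,-0.003],1]
    - [[0.012,0,-0.066],[-0.008,-0.135,-0.005],1]
    - [[0.017,0,-0.088],[-0.021,-0.186,-0.007],1]
    - [[0.021,0,-0.11],[-0.037,-0.236,-0.01],1]
    - [[0.026,0,-0.131],[-0.056,-0.284,-0.014],1]
    - [[0.03,0,-0.153],[-0.079,-0.332,-0.018],1]
    - [[0.03,0,-0.153],[-0.079,-0.332,-0.018],1]

```text
t: 7.65
tool_pos: [0.4891, -0.0818, 0.1631]
orientation: [-0.082, 2.737, 0.046]
force: [3.5, 0.4, -7.6]
grip_width: 0.013
```

```bash
python3 arc.py 12 -.0036 .0037 0.012 -3 -6 -10 -14 -15
```

```text
t 7.65 th 2.1 r 0.0860 h 0.0584 tooly th 2.0 tilt 11.8 F_plate [-1.4538  0.0972 -8.2421] w 0.0130 q [ 0.6828  0.7218 -0.7581  2.3319  2.0241  0.4068 -0.1869]
-3.0 [ 0.006  0.001 -0.027] [-0.    -0.067 -0.003]
-6.0 [ 0.009  0.001 -0.043] [-0.004 -0.106 -0.004]
-10.0 [ 0.014  0.001 -0.065] [-0.013 -0.158 -0.006]
-14.0 [ 0.019  0.001 -0.087] [-0.026 -0.208 -0.009]
-15.0 [ 0.02   0.001 -0.092] [-0.029 -0.221 -0.009]
```

Call:
arm_command:
  increments:
    - [[0.006,0,-0.027],[0,-0.067,-0.003],1]
    - [[0.009,0,-0.043],[-0.004,-0.106,-0.004],1]
    - [[0.014,0,-0.065],[-0.013,-0.158,-0.006],1]
    - [[0.02,0,-0.092],[-0.029,-0.221,-0.009],1]
    - [[0.02,0,-0.092],[-0.029,-0.221,-0.009],1]

```text
t: 8.15
tool_pos: [0.4929, -0.1019, 0.1646]
orientation: [-0.461, 2.694, -0.116]
force: [3.5, 2.9, -8.4]
grip_width: 0.0127
```

```bash
python3 arc.py 12 -.0036 .0037 0.0 -15; python3 - <<'E'
from h import *
for nm in("top",): 
    im=snapshot(nm)[:,:,::-1]; a=im[130:250,310:470]
    cv2.imwrite(f"pics/{nm}_back.png",cv2.resize(a,None,fx=5,fy=5,interpolation=cv2.INTER_CUBIC)[:600,:800])
E
```

```text
t 8.15 th -13.8 r 0.0856 h 0.0585 tooly th -15.0 tilt 11.8 F_plate [-1.7366  2.5937 -9.037 ] w 0.0127 q [ 0.6308  0.6911 -0.6583  2.329   2.0965  0.3974  0.0329]
-15.0 [0.001 0.001 0.   ] [-0.018 -0.017  0.117]
```

View pics/top_back.png

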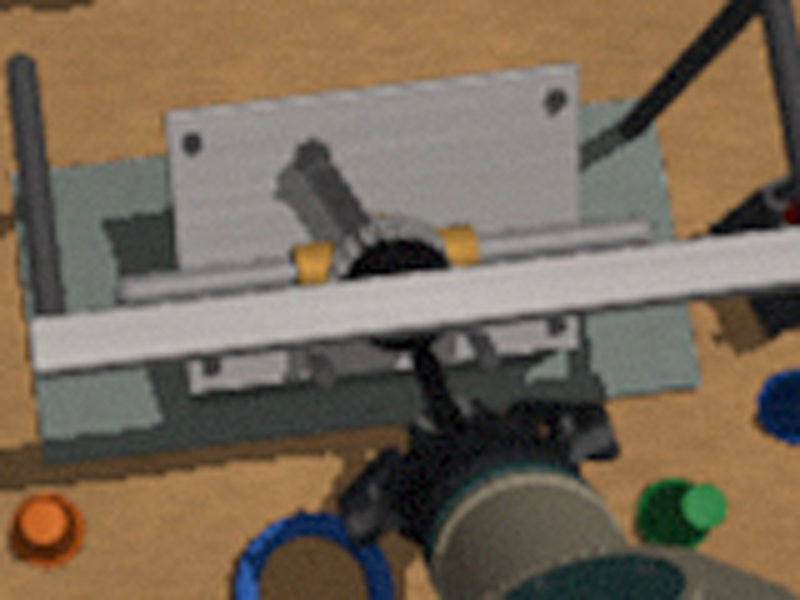

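Call:
arm_command:
  increments:
    - [[0,0,0],[-0.006,-0.005,0.04],1]
    - [[0,0,0],[-0.012,-0.005,0.08],1]
    - [[0,0,0],[-0.018,-0.005,0.12],1]
    - [[0,0,0],[-0.018,-0.005,0.12],1]
    - [[0,0,0],[-0.018,-0.005,0.12],1]

```text
t: 8.7
tool_pos: [0.4993, -0.1012, 0.1546]
orientation: [-0.459, 2.694, -0.114]
force: [-0.8, 3.0, 2.6]
grip_width: 0.0131
```

```bash
python3 arc.py 12 -.0036 .0037 0.0 -17 -14 -10 -6 -2 2 6
```

```text
t 8.70 th -13.6 r 0.0860 h 0.0466 tooly th -14.9 tilt 11.7 F_plate [1.0666 3.0886 2.4749] w 0.0131 q [ 0.6293  0.7226 -0.6656  2.3185  2.1132  0.4201  0.0221]
-17.0 [ 0.003  0.001 -0.011] [ 0.001 -0.045 -0.   ]
-14.0 [-0.     0.001  0.005] [ 0.001 -0.006 -0.   ]
-10.0 [-0.005  0.001  0.027] [-0.001  0.046 -0.001]
-6.0 [-0.009  0.001  0.049] [-0.008  0.098 -0.002]
-2.0 [-0.014  0.001  0.071] [-0.017  0.15  -0.003]
2.0 [-0.018  0.001  0.092] [-0.031  0.201 -0.006]
6.0 [-0.023  0.001  0.114] [-0.047  0.25  -0.009]
```

Call:
arm_command:
  increments:
    - [[-0.005,0,0.027],[-0.001,0.046,-0.001],1]
    - [[-0.009,0,0.049],[-0.008,0.098,-0.002],1]
    - [[-0.014,0,0.071],[-0.017,0.15,-0.003],1]
    - [[-0.018,0,0.092],[-0.031,0.201,-0.006],1]
    - [[-0.023,0,0.114],[-0.047,0.25,-0.009],1]
    - [[-0.023,0,0.114],[-0.047,0.25,-0.009],1]

```text
t: 9.3
tool_pos: [0.4952, -0.0768, 0.1535]
orientation: [0.01, 2.738, 0.084]
force: [-2.3, -0.8, 0.8]
grip_width: 0.0131
```

```bash
python3 arc.py 12 -.0036 .0037 0.0 8 10 12 14 16; python3 - <<'E'
from h import *
for nm in("top",): 
    im=snapshot(nm)[:,:,::-1]; a=im[130:250,310:470]
    cv2.imwrite(f"pics/{nm}_s2.png",cv2.resize(a,None,fx=5,fy=5,interpolation=cv2.INTER_CUBIC)[:600,:800])
E
```

```text
t 9.30 th 5.5 r 0.0864 h 0.0467 tooly th 6.1 tilt 11.8 F_plate [-1.4849 -0.5737  1.9802] w 0.0131 q [ 0.6947  0.7638 -0.7927  2.322   2.0279  0.4389 -0.2507]
8.0 [-0.002  0.001  0.011] [-0.003  0.033  0.   ]
10.0 [-0.005  0.001  0.021] [-0.004  0.06  -0.   ]
12.0 [-0.007  0.001  0.032] [-0.006  0.086 -0.001]
14.0 [-0.009  0.001  0.043] [-0.009  0.112 -0.001]
16.0 [-0.011  0.001  0.054] [-0.013  0.138 -0.002]
```

View pics/top_s2.png

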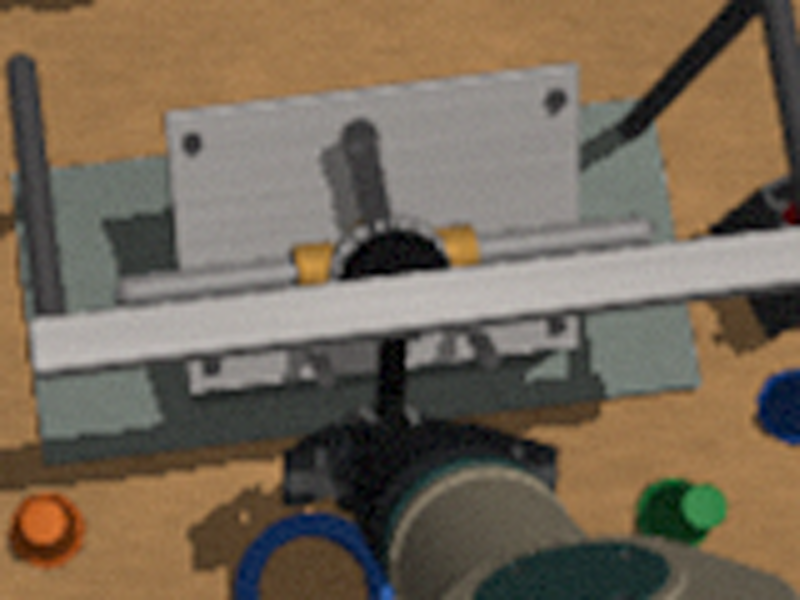

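The bar follows and now ends at (358,130), nearly straight uphill. I'll push on gently toward the stop.

Call:
arm_command:
  increments:
    - [[-0.002,0,0.011],[-0.003,0.033,0],1]
    - [[-0.005,0,0.021],[-0.004,0.06,0],1]
    - [[-0.007,0,0.032],[-0.006,0.086,-0.001],1]
    - [[-0.007,0,0.032],[-0.006,0.086,-0.001],1]
    - [[-0.007,0,0.032],[-0.006,0.086,-0.001],1]

```text
t: 9.85
tool_pos: [0.4955, -0.0692, 0.1542]
orientation: [0.142, 2.736, 0.139]
force: [-2.6, -3.8, 0.6]
grip_width: 0.0128
```

```bash
python3 arc.py 12 -.0036 .0037 0.0 12 14 16 18 20
```

```text
t 9.85 th 11.3 r 0.0864 h 0.0467 tooly th 11.9 tilt 11.8 F_plate [-2.0378 -3.5715  2.1794] w 0.0128 q [ 0.7117  0.7775 -0.8306  2.3222  2.0098  0.4484 -0.3335]
12.0 [-0.001  0.001  0.   ] [-0.002  0.01   0.   ]
14.0 [-0.003  0.001  0.011] [-0.002  0.037  0.   ]
16.0 [-0.005  0.001  0.022] [-0.004  0.063 -0.   ]
18.0 [-0.007  0.001  0.033] [-0.006  0.089 -0.001]
20.0 [-0.01   0.001  0.044] [-0.009  0.115 -0.002]
```

Call:
arm_command:
  increments:
    - [[-0.003,0,0.011],[-0.002,0.037,0],1]
    - [[-0.005,0,0.022],[-0.004,0.063,0],1]
    - [[-0.005,0,0.022],[-0.004,0.063,0],1]
    - [[-0.005,0,0.022],[-0.004,0.063,0],1]

```text
t: 10.25
tool_pos: [0.496, -0.0645, 0.1548]
orientation: [0.235, 2.731, 0.176]
force: [-4.4, -5.8, 1.9]
grip_width: 0.0131
```

```bash
python3 arc.py 12 -.0036 .0037 0.0 14 16 18 20;  python3 - <<'E'
from h import *
for nm in("top",): 
    im=snapshot(nm)[:,:,::-1]; a=im[130:250,310:470]
    cv2.imwrite(f"pics/{nm}_s3.png",cv2.resize(a,None,fx=5,fy=5,interpolation=cv2.INTER_CUBIC)[:600,:800])
E
```

```text
t 10.25 th 14.9 r 0.0863 h 0.0467 tooly th 16.0 tilt 11.8 F_plate [-2.9505 -5.3663  4.4306] w 0.0131 q [ 0.7236  0.7877 -0.8573  2.3221  1.9986  0.4571 -0.3922]
14.0 [ 0.001  0.001 -0.011] [-0.001 -0.011 -0.   ]
16.0 [-0.001  0.001 -0.   ] [-0.001  0.015 -0.   ]
18.0 [-0.003  0.001  0.011] [-0.001  0.041 -0.001]
20.0 [-0.006  0.001  0.021] [-0.003  0.067 -0.001]
```

View pics/top_s3.png

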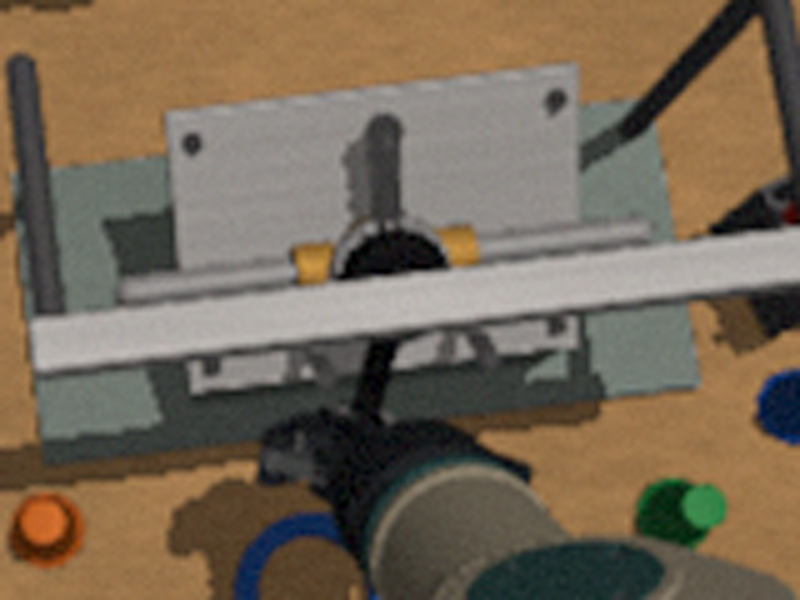

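Call:
arm_command:
  increments:
    - [[-0.003,0,0.011],[-0.001,0.041,-0.001],1]
    - [[-0.006,0,0.021],[-0.003,0.067,-0.001],1]
    - [[-0.006,0,0.021],[-0.003,0.067,-0.001],1]
    - [[-0.006,0,0.021],[-0.003,0.067,-0.001],1]

```text
t: 10.7
tool_pos: [0.4966, -0.0609, 0.1553]
orientation: [0.322, 2.722, 0.211]
force: [-4.5, -8.8, 0.5]
grip_width: 0.0133
```

```bash
python3 arc.py 12 -.0036 .0037 0.0 14 16 18 20 22 24 26;  python3 - <<'E'
from h import *
for nm in("top",): 
    im=snapshot(nm)[:,:,::-1]; a=im[130:250,310:470]
    cv2.imwrite(f"pics/{nm}_s4.png",cv2.resize(a,None,fx=5,fy=5,interpolation=cv2.INTER_CUBIC)[:600,:800])
for h in(.015,.02,.03):
    print(h,"uphill dir px", [proj("top",A0+h*n+r*up) for r in(.03,.081)])
E
```

```text
t 10.70 th 17.7 r 0.0863 h 0.0466 tooly th 19.9 tilt 11.7 F_plate [-4.0537 -8.3429  3.5046] w 0.0133 q [ 0.7376  0.7989 -0.8835  2.3224  1.992   0.4664 -0.4488]
14.0 [ 0.005  0.001 -0.032] [-0.004 -0.047 -0.001]
16.0 [ 0.003  0.001 -0.021] [-0.002 -0.021 -0.001]
18.0 [ 0.001  0.001 -0.011] [-0.001  0.005 -0.001]
20.0 [-0.002  0.001  0.   ] [-0.001  0.031 -0.001]
22.0 [-0.004  0.001  0.011] [-0.001  0.057 -0.001]
24.0 [-0.006  0.001  0.022] [-0.002  0.084 -0.001]
26.0 [-0.009  0.002  0.033] [-0.005  0.11  -0.002]
0.015 uphill dir px [array([385.8686, 167.0734]), array([385.0418, 146.8939])]
0.02 uphill dir px [array([386.2754, 167.7881]), array([385.4541, 147.5252])]
0.03 uphill dir px [array([387.1008, 169.2385]), array([386.2911, 148.8067])]
```

View pics/top_s4.png

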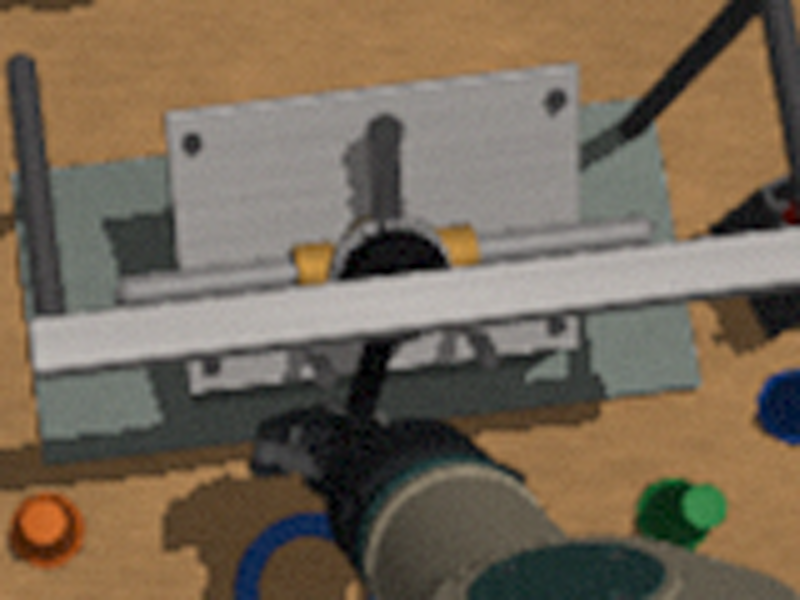

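Call:
arm_command:
  increments:
    - [[-0.004,0,0.011],[-0.001,0.057,-0.001],1]
    - [[-0.006,0,0.022],[-0.002,0.084,-0.001],1]
    - [[-0.006,0,0.022],[-0.002,0.084,-0.001],1]
    - [[-0.006,0,0.022],[-0.002,0.084,-0.001],1]

```text
t: 11.15
tool_pos: [0.4973, -0.0574, 0.1559]
orientation: [0.414, 2.71, 0.241]
force: [-5.4, -10.3, 0.1]
grip_width: 0.0132
```

```bash
python3 arc.py 12 -.0036 .0037 0.0 14 16 18 20 22 24 26 28;  python3 - <<'E'
from h import *
for nm in("top",): 
    im=snapshot(nm)[:,:,::-1]; cv2.imwrite("pics/s5full.png",im)
    a=im[145:190,360:410]
    cv2.imwrite(f"pics/{nm}_s5.png",cv2.resize(a,None,fx=12,fy=12,interpolation=cv2.INTER_CUBIC)[:600,:800])
print(state()["wrist_torque"])
E
```

```text
t 11.15 th 20.5 r 0.0862 h 0.0465 tooly th 23.9 tilt 11.6 F_plate [-5.156  -9.7533  3.6774] w 0.0132 q [ 0.749   0.8104 -0.9103  2.3233  1.9854  0.4816 -0.5105]
14.0 [ 0.008  0.002 -0.054] [-0.011 -0.083 -0.003]
16.0 [ 0.006  0.002 -0.043] [-0.007 -0.058 -0.002]
18.0 [ 0.003  0.002 -0.033] [-0.004 -0.031 -0.002]
20.0 [ 0.001  0.002 -0.022] [-0.001 -0.005 -0.002]
22.0 [-0.001  0.002 -0.011] [-0.     0.021 -0.002]
24.0 [-0.004  0.002  0.   ] [ 0.     0.047 -0.002]
26.0 [-0.006  0.002  0.011] [-0.     0.073 -0.002]
28.0 [-0.008  0.002  0.022] [-0.001  0.1   -0.003]
[-2.8845  1.4015  0.2643]
```

View pics/top_s5.png

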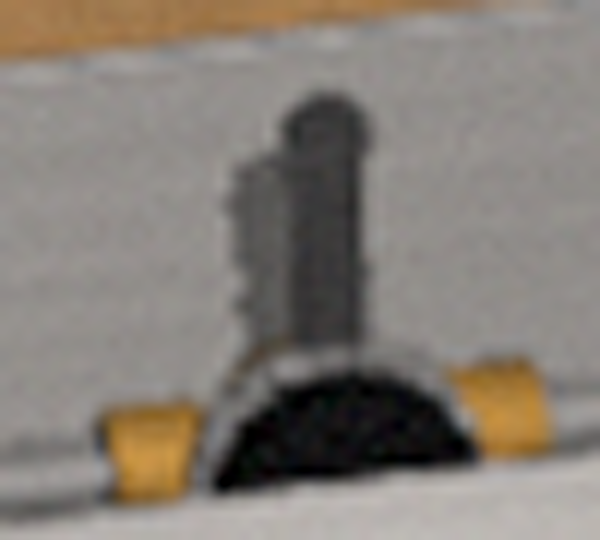

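```bash
python3 - <<'E'
from h import *
im=cv2.imread("pics/s5full.png").astype(float); full={'s5':im}
for k in("s2","s3","s4"):
    a=cv2.imread(f"pics/top_{k}.png"); a=cv2.resize(a,(160,120),interpolation=cv2.INTER_AREA).astype(float)
    f=im.copy(); f[130:250,310:470]=a; full[k]=f
for k in("s2","s3","s4","s5"):
    g=full[k].mean(2); out=[]
    for v in range(156,174,1):
        row=g[v,370:400]; m=np.clip(100-row,0,None); m[row<35]=0
        # strongest dark (bar) vs shadow
        m=np.clip(85-row,0,None); 
        if m.sum()>20: out.append((( np.arange(370,400)*m).sum()/m.sum(),v))
    o=np.array(out); 
    P=np.array([onplate("top",q,.02)[:2] for q in o]); c=np.polyfit(P[:,0],P[:,1],1)
    print(k,len(o),o[[0,-1]].ravel(),"slope deg to +y",np.degrees(np.arctan(c[0])),"end pos ang",np.degrees(np.arctan2(P[1,1],P[1,0])))
    # lever below lamp
    out=[]
    for v in range(199,206):
        row=g[v,375:400]; m=np.clip(50-row,0,None)
        if m.sum()>5: out.append(((np.arange(375,400)*m).sum()/m.sum(),v))
    print("   lever",[round(onplate("top",q,.052)[3],1) for q in out])
E
```

```text
s2 18 [381.5161 156.     384.1493 173.    ] slope deg to +y 7.988712597916255 end pos ang 10.329770470345716
   lever [np.float64(6.8), np.float64(6.6), np.float64(6.6), np.float64(6.4), np.float64(1.8), np.float64(0.8), np.float64(7.9)]
s3 18 [386.2768 156.     385.6448 173.    ] slope deg to +y -0.9424403338990848 end pos ang -0.6190902509729145
   lever [np.float64(14.4), np.float64(14.2), np.float64(14.4), np.float64(15.4), np.float64(8.9), np.float64(6.9), np.float64(13.4)]
s4 18 [386.4664 156.     385.0639 173.    ] slope deg to +y -2.453647063617753 end pos ang -0.8459652853082688
   lever [np.float64(17.2), np.float64(17.0), np.float64(17.4), np.float64(18.1), np.float64(11.0), np.float64(9.6), np.float64(15.5)]
s5 18 [386.5123 156.     385.3462 173.    ] slope deg to +y -3.396001053846333 end pos ang -1.7370443934257627
   lever [np.float64(19.3), np.float64(19.8), np.float64(19.2), np.float64(19.1), np.float64(11.2), np.float64(11.0), np.float64(17.8)]
```

Bar and lever analysis: between s3 and s5 the bar stayed at about −1° from uphill while the lever load rose to about 11 N. That fits the valve being on its stop. I'll open the fingers now, since the load still pushes in the shutting direction.

Call:
arm_command:
  increments:
    - [[0,0,0],[0,0,0],0.4]
    - [[0,0,0],[0,0,0],0]
    - [[0,0,0],[0,0,0],0]
    - [[0,0,0],[0,0,0],0]
    - [[0,0,0],[0,0,0],0]

```text
t: 11.7
tool_pos: [0.4977, -0.0569, 0.1562]
orientation: [0.413, 2.71, 0.242]
force: [1.2, -1.0, 0.6]
grip_width: 0.0423
```

```bash
python3 arc.py 12 -.0036 .0037 0.0 20;  python3 - <<'E'
from h import *
for nm in("top",): 
    im=snapshot(nm)[:,:,::-1]; cv2.imwrite("pics/s6full.png",im)
    a=im[145:225,360:430]
    cv2.imwrite(f"pics/{nm}_s6.png",cv2.resize(a,None,fx=7,fy=7,interpolation=cv2.INTER_CUBIC)[:600,:800])
E
```

```text
t 11.70 th 20.9 r 0.0858 h 0.0464 tooly th 23.8 tilt 11.6 F_plate [ 1.227  -1.0661 -0.1416] w 0.0423 q [ 0.7482  0.8101 -0.9102  2.3227  1.986   0.4808 -0.5112]
20.0 [ 0.001  0.002 -0.022] [ 0.002 -0.012 -0.002]
```

View pics/top_s6.png

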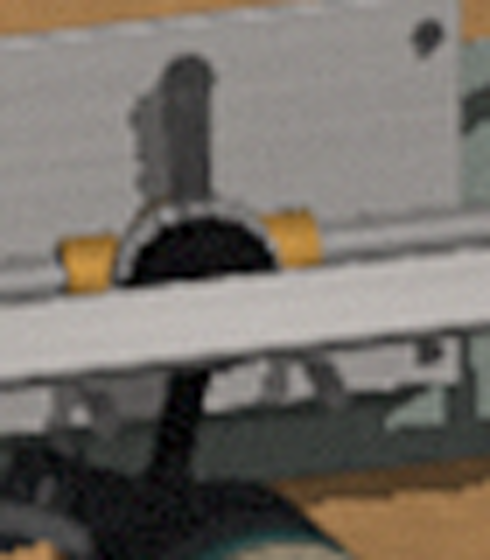

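Call:
arm_command:
  increments:
    - [[0,0,0],[0,0,-0.2],-0.4]
    - [[0,0,0],[0,0,-0.5],-0.4]
    - [[0,0,0],[0,0,-0.9],-0.4]
    - [[0,0,0],[0,0,-0.9],-0.4]
    - [[0,0,0],[0,0,-0.9],-0.4]

```text
t: 12.25
tool_pos: [0.4618, -0.0668, 0.2395]
orientation: [0.413, 2.707, 0.24]
force: [0.2, 0.1, -1.0]
grip_width: 0.0597
```

```bash
python3 - <<'E'
from h import *
where()
im=snapshot("top")[:,:,::-1]; cv2.imwrite("pics/s7full.png",im)
cv2.imwrite("pics/top_s7.png",cv2.resize(im[140:240,350:430],None,fx=6,fy=6,interpolation=cv2.INTER_CUBIC))
sc=snapshot("scene")[:,:,::-1]; cv2.imwrite("pics/scene_s7.png",cv2.resize(sc[200:310,220:380],None,fx=5,fy=5,interpolation=cv2.INTER_CUBIC))
g=im.astype(float).mean(2); P=[]
for v in range(156,172):
    row=g[v,370:400]; m=np.clip(85-row,0,None); P.append(onplate("top",((np.arange(370,400)*m).sum()/m.sum(),v),.02)[:2])
P=np.array(P); print("bar",np.degrees(np.arctan(np.polyfit(P[:,0],P[:,1],1)[0])),np.degrees(np.arctan2(P[1:4,1],P[1:4,0])))
for v in range(199,226,2):
    row=g[v,370:400]; m=np.clip(45-row,0,None)
    if m.sum()>5: print(v,np.array(onplate("top",((np.arange(370,400)*m).sum()/m.sum(),v),.052))[2:])
E
```

```text
t 12.25 th 21.0 r 0.0668 h 0.1356 tooly th 23.8 tilt 11.5 F_plate [-0.4385  0.0714 -0.9548] w 0.0597 q [ 0.814   0.5363 -0.8751  2.3439  1.5427  0.2547 -0.1193]
bar -0.5572217387776733 [-0.7809 -0.7222 -0.3918]
199 [ 0.0384 12.0615]
201 [ 0.0437 12.4664]
203 [0.0489 7.785 ]
205 [ 0.0545 12.7967]
207 [ 0.0602 15.3939]
209 [ 0.0654 12.8165]
211 [ 0.0709 13.3421]
213 [ 0.0764 13.691 ]
215 [ 0.0819 13.0353]
217 [ 0.0874 12.9316]
219 [ 0.0939 17.2513]
221 [ 0.1001 18.9787]
223 [ 0.1055 18.0754]
225 [ 0.1102 14.6489]
```

View pics/top_s7.png

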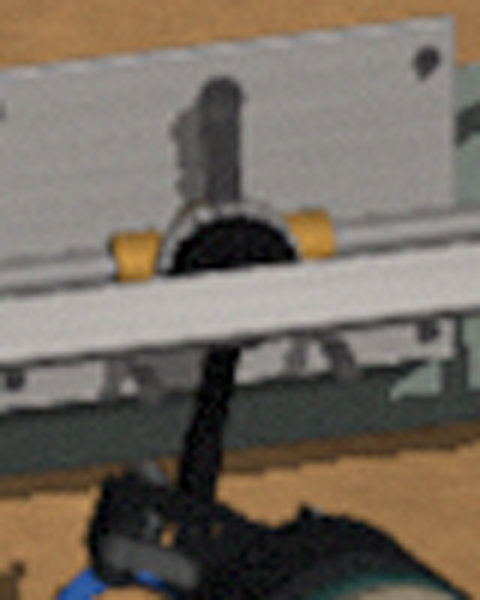

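View pics/scene_s7.png

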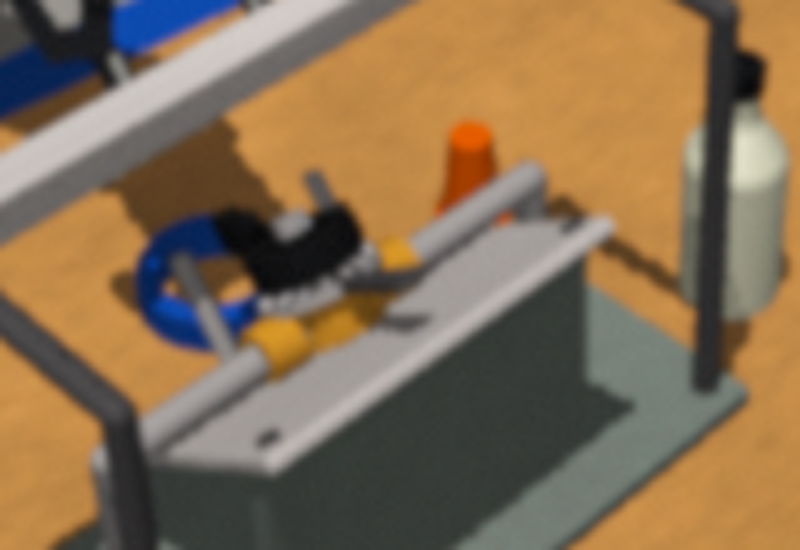

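Call:
arm_command:
  increments:
    - [[0,0,0],[0,0,-0.3],-0.4]
    - [[0,0,0],[0,0,-0.3],-0.4]
    - [[0,0,0],[0,0,-0.3],-0.4]
    - [[0,0,0],[0,0,-0.3],-0.4]

```text
t: 12.75
tool_pos: [0.4498, -0.0701, 0.2645]
orientation: [0.414, 2.711, 0.243]
force: [-0.3, -0.5, -1.1]
grip_width: 0.0598
```

```bash
python3 - <<'E'
from h import *
where()
im=np.mean([snapshot("top").astype(float) for _ in range(8)],0)[:,:,::-1]
g=im.mean(2); P=[]
for v in range(156,172):
    row=g[v,370:400]; m=np.clip(85-row,0,None); P.append(onplate("top",((np.arange(370,400)*m).sum()/m.sum(),v),.02)[:2])
P=np.array(P); print("bar",np.degrees(np.arctan(np.polyfit(P[:,0],P[:,1],1)[0])),np.degrees(np.arctan2(P[1:4,1],P[1:4,0])))
cv2.imwrite("pics/final.png",im.astype(np.uint8)[100:340,150:540])
a=cv2.imread("pics/top0.png").astype(float)
print("diff px bystander boxes",{k:np.abs(im-a)[y0:y1,x0:x1].mean().round(1) for k,(x0,x1,y0,y1) in dict(orange=(305,332,222,245),tape=(352,392,228,268),green=(434,458,220,242),blue=(460,484,200,220),pens=(450,505,155,195),spray=(278,305,165,200),shoe=(160,225,225,315)).items()})
E
```

```text
t 12.75 th 20.6 r 0.0621 h 0.1632 tooly th 23.9 tilt 11.7 F_plate [-0.9153 -0.468  -0.6626] w 0.0598 q [ 0.919   0.4919 -0.9816  2.3372  1.2474  0.2744  0.1699]
bar -0.39225772922191565 [-0.4248 -0.8422 -0.2658]
diff px bystander boxes {'orange': np.float64(4.7), 'tape': np.float64(35.5), 'green': np.float64(5.1), 'blue': np.float64(4.8), 'pens': np.float64(4.9), 'spray': np.float64(5.1), 'shoe': np.float64(5.3)}
```

View pics/final.png

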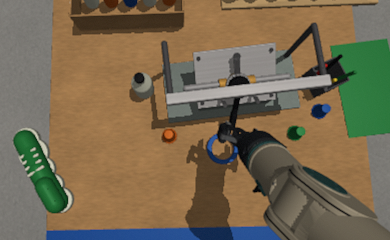

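```bash
python3 -c "
from plant import ctrl
print(ctrl.finish_job())"
```

```text
the job is handed in; nothing more can be done
None
```

The valve looks shut, the lever is let go in its teeth, and I handed the job in at about 13 s. No verdict came back.

**What I did:**
1. I gripped the lever and swung it from about -8° to +30° (0° is straight downhill, + is the shutting direction).
2. I lifted it 12 mm and swung it back 45°. The camera showed the valve stayed put.
3. I let it drop and pushed on until the bar stopped moving while the load rose to about 11 N.
4. I opened the fingers and backed the gripper away.

I leaned the hand about 12° off the valve axis, because the exact in-line approach was out of the arm's reach.

**Last checks:**
- **Valve:** the dark bar reads about 0.5° past straight uphill. The picture is only good to about 1.5°, so the image alone does not settle the 2.6° tolerance; the load against the stop backs it up.
- **Lever:** it rests at about 13°, where 11° would be expected with the valve on its stop.
- **Seating:** just before release the grip height was back at its seated value.
- **Robot:** it ended clear of everything, with tool force near zero (about 1 N).
- **Bystanders:** all were unchanged in the top view except the tape, which the gripper partly hides; the part of it in view is where it was.

**Disagreement:** while I pushed against the stop, the lever went on about 5° further with almost no bar movement, then sprang back when released. I took this as give in the teeth and the stop. The measured lamp position was also about 7 mm nearer the robot than the description says, and I allowed for that.

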